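# Weigh the vial from behind the dropper bottles

### The job

Please weigh the blue-capped vial that stands close behind the two dropper bottles in the white tray. First move both bottles aside onto the green mat, then stand the vial upright in the middle of the balance's round pan and leave it there, and only after that put each bottle back in the middle of its own coaster, the red bulb on the red one and the black bulb on the black one. Keep bottles and vials upright, and leave the white-capped and green-capped vials where they are.

Things in the scene. Friction and masses are not known exactly. Their poses are not given: they have to be found in the camera images.
- red_dropper_mid (a point): Clear dropper bottle with a RED rubber bulb; it starts on the red coaster. Its glass body is 33 mm across and 62 mm high, then comes a black screw collar 23 mm across up to 76 mm, then the rubber bulb 14 mm across up to the top at 106 mm; weight about 75 g. Hold it by the glass body. The point is on its axis, half-way up (53 mm above its underside); z is up along the axis.
- black_dropper_mid (a point): Clear dropper bottle with a BLACK rubber bulb; it starts on the black coaster. Its glass body is 33 mm across and 62 mm high, then comes a black screw collar 23 mm across up to 76 mm, then the rubber bulb 14 mm across up to the top at 106 mm; weight about 75 g. Hold it by the glass body. The point is on its axis, half-way up (53 mm above its underside); z is up along the axis.
- blue_vial_mid (a point): The vial to be weighed: clear sample vial with a BLUE screw cap and brown contents, about 24 mm across and 50 mm high, weight about 20 g. The point is on its axis, half-way up (25 mm above its underside); z is up along the axis. It starts on the tray floor (4 mm above the bench), 34 mm behind the line of the two bottles and midway between them, so close that the tall bottles leave no room for a gripper's body above it.
- white_vial_mid (a point): Bystander, not to be moved: clear sample vial with a WHITE screw cap, in the far half of the tray, 62 mm from the blue-capped vial, about 24 mm across and 50 mm high, weight about 20 g. The point is on its axis, half-way up (25 mm above its underside); z is up along the axis.
- green_vial_mid (a point): Bystander, not to be moved: clear sample vial with a GREEN screw cap, in the far half of the tray, 62 mm from the blue-capped vial, about 24 mm across and 50 mm high, weight about 20 g. The point is on its axis, half-way up (25 mm above its underside); z is up along the axis.
- red_coaster: Flat round RED coaster, the place of the red-bulbed bottle, fixed on the floor of the white specimen tray. 52 mm across, 3 mm thick; origin at the centre of its underside, 4 mm above the bench. The two coasters stand side by side, 66 mm from centre to centre, along the near half of the tray, and which is left or right varies. The tray (150 x 190 mm, rim 10 mm high) is fixed.
- black_coaster: Flat round BLACK coaster, the place of the black-bulbed bottle, fixed on the floor of the white specimen tray. 52 mm across, 3 mm thick; origin at the centre of its underside, 4 mm above the bench. The two coasters stand side by side, 66 mm from centre to centre, along the near half of the tray, and which is left or right varies. The tray (150 x 190 mm, rim 10 mm high) is fixed.
- mat: Flat GREEN rectangular mat fixed on the bench, 100 x 150 x 3 mm, the side area where both bottles wait; origin at the centre of its underside, x along its 100 mm side, y along its 150 mm side. It is to the left or to the right in front of the robot, with the balance on the other side.
- microscope: Obstacle: fixed microscope about 0.4 m tall at the back of the bench, left of the tray; origin at the centre of its underside, 0.2 m wide and 0.3 m deep with its eyepieces. A desk lamp stands farther left (up to 0.35 m left of the microscope). Both stand still, always in the same place: pass in front of them (less than 0.5 m ahead of the robot's base).
- pan (a point): Centre of the top face of the round steel pan (80 mm across) of the small white bench balance, 48 mm above the bench; the pan does not move. The housing round it (135 x 124 mm, 34 mm high) is fixed, with its display on the side towards the robot. z is up.
Mind the look-alikes: they are no part of the job. Several things have the shape of the black_coaster; the one meant has the colours described above.

How it is judged:
By the outcome, as a careful person would: the job done as asked, in the order asked, and still so for the second after the job is handed in, with the robot touching nothing.
It also fails if it takes over 138 s, if anything falls off the work surface, if the arm or the gripper's body presses on something with over 40 N, if the wrist force passes 120 N, or if a joint passes its speed limit or range.

### The arm

A 7-joint arm with a two-finger parallel gripper is mounted at the origin on a cart in front of the work surface, level with it; the furniture and walls round the work are solid. World frame = base frame: x ahead of the robot, y to its left, z up, the work surface at z = 0. Lengths are in m, angles in degrees, forces in N, time in s.
With the tool pointing down it reaches from about 0.4 to 0.875 m from the base axis. Payload 19.3 kg.
Tool frame: the origin (TCP) lies midway between the tips of the shut fingers; the grasp point (between the pads) lies 19 mm behind it; z points along the fingers, y is the direction in which the jaws open and shut (so a half turn about z gives the same grasp; the last joint's range is limited). The gripper opens to 85 mm and grips with 20 to 120 N. Pads are 22 mm wide; open, the fingers measure 114 mm over their backs; the gripper's body (76 mm by 85 mm) begins 54 mm behind the grasp point. The pads swing forward as they close: fully open they stand 13 mm farther back than shut.
Start: joints at [67.827, 29.874, -2.08, 91.645, 1.215, 58.505, -6.463], TCP at [0.195, -0.594, 0.206] pointing down, gripper open.
Joint ranges: [-166.77, 166.77], [-17.47, 122.26], [-85.68, 81.53], [9.62, 139.38], [-72.42, 252.41], [9.2, 110.78], [-144.41, 144.41]. Speed limits (degrees/s): [108.29, 108.29, 136.94, 136.94, 172.46, 172.46, 172.46].

### API

Orientations are given as a 3x3 rotation matrix whose columns are the frame's x, y, z axes.
In Python, from station import r, imaging, ticket gives the robot as it stands.
- The arm moves only by the tool move_arm, never from a script. Its argument "increments" is a list of rows, each a list of 3 entries, a list of its own where there are three numbers: the closure, from 0 (fully open) to 1 (shut), then the shift along the world's x, y, z in mm, then the turn about the world's z in degrees. In form: [[gripper, [x, y, z], roll], ...]. A call has 1 to 10 rows; each row is the pose to reach, as a shift and turn from the pose commanded when the call began; what a row does not reach only later rows make up. A row lasts 1/12 s, in which the tool goes at most 41.7 mm and 7.16 degrees, less where a joint would pass 70% of its speed; a pose out of reach is approached as far as the arm can. A call with a gripper value outside its range is refused whole. The fingers move at their own pace and stop on an object; "grip_force" is the grip in N (left out, the last holds). Time passes only in rows, so rows that repeat a pose let the fingers close. It gives the time, the measured TCP pose, the force and the opening at its end, in the units of the state.
- r.get_obs(): the state, without advancing time (a new reading comes with each control period).
- imaging.snapshot(name): name is "scene" or "top" or "wrist"; returns (picture, depth): 480x640x3 uint8, red, green, blue; 480x640 float32, m along the optical axis (not along the pixel's ray), 0 where there is no reading.
- imaging.calibration(name): a dict with "K" (3x3 intrinsics, pixels), "xyz" and "attitude" of the camera in the world; the wrist camera has in their place "hand_eye" (4x4, takes a point from camera to tool coordinates, whose origin is the TCP and whose axes are the flange's). Camera axes: x right, y down, z forward; pixel columns grow to the right and rows downward; lengths in m; the calibration is good to about 2 mm. The wrist camera is an equidistant fisheye: a pixel r from the principal point sees the ray r / f radians off the axis. A picture is of the moment at which its call begins: read the wrist's pose just before it. calibration takes no time and is no camera call.
- ticket.sign_off(): hands the job in, once; it reports no verdict.
The state is a dict: "time_s": time; "joints": joint angles; "joint_vel": joint speeds; "joint_torque": joint torques, N m; "ee_pos": TCP position; "tool_rot": TCP orientation; "ft_force": force on the tool from outside, world axes, zero at the start; "wrist_torque": the same for the moment, N m; "finger_gap": finger opening in m.
Only numpy, scipy, OpenCV 4.12 (cv2) and the standard library are available. Lean on these libraries where they do the work, as an engineer would, in place of code of your own. Each camera call takes 0.05 s, during which the arm holds its last target.

## Working session

There is one attempt and no reset: what is moved stays moved. The work goes in short steps, Python scripts to look and compute and a tool call to move; the robot and the scene stay as the last step left them, time stands still between calls to the robot, and variables do not carry over. Pictures are saved under pics/ and viewed, and the job is handed in when it is done.

Besides the shell and the picture viewer there is one more tool, called as name([rows], argument=value, ...), one row to a line, values as JSON. move_arm: Moves the arm, as the interface text tells. Its arguments: {"type":"object","properties":{"increments":{"type":"array","items":{"type":"array"}},"grip_force":{"type":"number"}},"required":["increments"]}

```bash
ls; mkdir -p pics
python3 - <<'E'
from station import r, imaging, ticket
import cv2,numpy as np
o=r.get_obs(); print(o)
for n in ("scene","top"):
    p,d=imaging.snapshot(n); cv2.imwrite(f"pics/{n}0.png",p[:,:,::-1]); np.save(f"{n}0.npy",d)
    print(n,imaging.calibration(n))
print(imaging.calibration("wrist"))
E
```

```text
pics
{'time_s': 0.0, 'joints': array([67.82491922, 29.90954275, -2.08337149, 91.67087721,  1.21106495,
       58.50302746, -6.46426731]), 'joint_vel': array([-0.02447928, -0.04359243,  0.14434913, -0.07098818, -0.06523898,
       -0.07199064, -0.08704878]), 'joint_torque': array([ 3.82660401e-04, -9.27098179e+01,  1.98056102e+00, -3.69927871e+01,
        1.80285482e-02,  8.23710579e-03,  8.44988881e-05]), 'ee_pos': array([ 0.19462035, -0.5935733 ,  0.20513928]), 'tool_rot': array([[ 9.50239853e-01,  3.11519031e-01, -3.38835468e-04],
       [ 3.11519216e-01, -9.50239304e-01,  1.02143638e-03],
       [-3.77790927e-06, -1.07616331e-03, -9.99999421e-01]]), 'ft_force': array([-0.59373218,  0.73282157,  0.51016424]), 'wrist_torque': array([-0.01193839, -0.00723809, -0.10909357]), 'finger_gap': 0.08514820621313515}
scene {'K': array([[526.86851557,   0.        , 321.13368654],
       [  0.        , 526.86851557, 243.52829252],
       [  0.        ,   0.        ,   1.        ]]), 'xyz': array([ 0.13148077, -0.35967836,  0.75381461]), 'attitude': array([[ 0.58746746, -0.60219218,  0.54059833]
[... 292 characters left out ...]
-0.01614454,  1.35998171]), 'attitude': array([[ 0.00465   , -0.98627179,  0.16506462],
       [-0.99993559, -0.00629505, -0.00944434],
       [ 0.01035377, -0.16501007, -0.98623754]])}
{'K': array([[371.64829954,   0.        , 326.01730598],
       [  0.        , 371.64829954, 237.38700013],
       [  0.        ,   0.        ,   1.        ]]), 'hand_eye': array([[ 5.38902545e-04, -9.55003491e-01, -2.96594070e-01,
         7.66418809e-02],
       [ 9.99999829e-01,  5.81561141e-04, -5.55994486e-05,
        -9.23085460e-04],
       [ 2.25585253e-04, -2.96593989e-01,  9.55003641e-01,
        -1.68184297e-01],
       [ 0.00000000e+00,  0.00000000e+00,  0.00000000e+00,
         1.00000000e+00]])}
```

View pics/scene0.png

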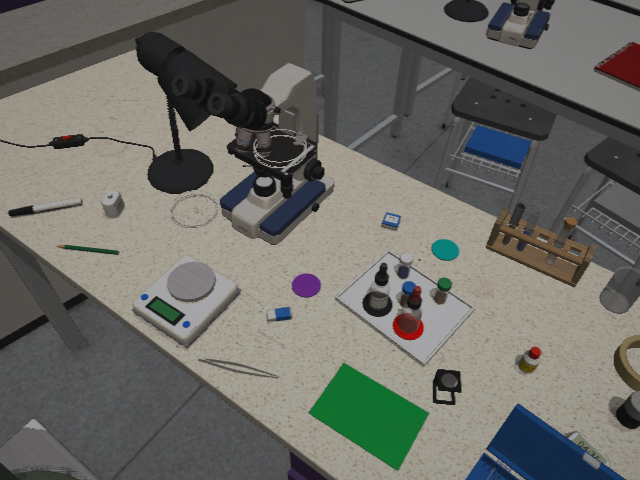

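View pics/top0.png

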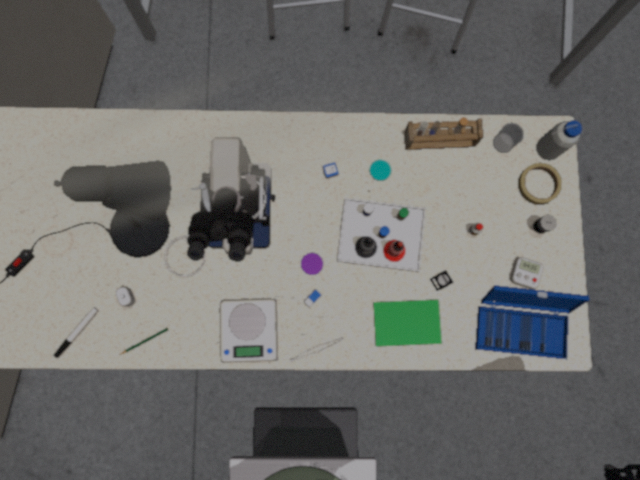

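The views show the tray at about (380,235) in the top picture, with the black bottle left and the red right. The blue vial sits behind them, the mat is at (407,323) and the pan at (247,322). Next I measure by colour.

```bash
cat > h.py <<'E'
from station import r, imaging, ticket
import cv2,numpy as np
def ray(n,u,v,z):
    c=imaging.calibration(n);K=c["K"];R=c["attitude"];t=c["xyz"]
    d=R@np.linalg.inv(K)@np.array([u,v,1.]); s=(z-t[2])/d[2]; return t+s*d
def dep(n,u,v,dd):
    c=imaging.calibration(n);K=c["K"];R=c["attitude"];t=c["xyz"]
    return t+R@(np.linalg.inv(K)@np.array([u,v,1.])*dd)
def proj(n,P):
    c=imaging.calibration(n); q=c["attitude"].T@(np.array(P)-c["xyz"]); q=c["K"]@q; return q[:2]/q[2]
E
python3 - <<'E'
from h import *
for n,s in (("top",5),("scene",4)):
    im=cv2.imread(f"pics/{n}0.png"); hsv=cv2.cvtColor(im,cv2.COLOR_BGR2HSV); d=np.load(f"{n}0.npy")
    H,S,V=cv2.split(hsv)
    box={"top":(330,195,430,280),"scene":(330,245,480,365)}[n]
    crop=im[box[1]:box[3],box[0]:box[2]]
    cv2.imwrite(f"pics/{n}_crop.png",cv2.resize(crop,None,fx=s,fy=s,interpolation=cv2.INTER_CUBIC))
    def comps(m,name,z,amin=15):
        k,l,st,ce=cv2.connectedComponentsWithStats(m.astype(np.uint8))
        for i in range(1,k):
            if st[i,4]>=amin:
                dd=np.median(d[l==i]); print(n,name,st[i],ce[i].round(1),"plane",ray(n,*ce[i],z).round(4),"dep",dep(n,*ce[i],dd).round(4))
    comps((H>50)&(H<75)&(S>150)&(V>60),"green",.003)
    comps(((H<6)|(H>174))&(S>150)&(V>80),"red",.007)
    comps((H>100)&(H<125)&(S>150)&(V>60),"blue",.05,10)
    # mat corners
    m=((H>50)&(H<75)&(S>150)).astype(np.uint8); cs,_=cv2.findContours(m,0,2); c=max(cs,key=cv2.contourArea)
    q=cv2.boxPoints(cv2.minAreaRect(c)); print("mat",[ray(n,*p,.003).round(4)[:2] for p in q])
    # tray
    # pan via depth map
    c=imaging.calibration(n);vv,uu=np.mgrid[0:480,0:640]
    P=np.stack([(uu-c["K"][0,2])/c["K"][0,0]*d,(vv-c["K"][1,2])/c["K"][1,1]*d,d],-1)@c["attitude"].T+c["xyz"]
    pm=(abs(P[...,2]-.048)<.005)&(P[...,1]>.05)&(P[...,1]<.4)&(P[...,0]<.5)&(S<60)&(d>0)
    comps(pm,"pan",.048,100)
E
```

```text
top green [400 210   7   7  33] [403.  212.9] plane [ 0.6984 -0.2291  0.003 ] dep [ 0.6878 -0.2212  0.0531]
top green [ 375  301   65   44 2517] [406.9 322.4] plane [ 0.4451 -0.233   0.003 ] dep [ 0.4451 -0.233   0.0028]
top red [476 224   6   6  24] [478.6 226.3] plane [ 0.6668 -0.4038  0.007 ] dep [ 0.6587 -0.3915  0.05  ]
top red [384 242  20  19 145] [392.1 253.3] plane [ 0.6023 -0.2015  0.007 ] dep [ 0.6021 -0.2012  0.0086]
top red [ 13 258   8   8  41] [ 16.8 261.8] plane [0.5775 0.656  0.007 ] dep [0.5757 0.6488 0.0214]
top blue [566 121  15  15 124] [573.5 129.1] plane [ 0.8892 -0.6211  0.05  ] dep [ 0.8554 -0.5782  0.1428]
top blue [380 227   8   9  50] [383.6 231.2] plane [ 0.6462 -0.1775  0.05  ] dep [ 0.6455 -0.1769  0.0542]
top blue [ 483  287  106   25 1427] [532.8 299.3] plane [ 0.4957 -0.5047  0.05  ] dep [ 0.4951 -0.5008  0.0604]
top blue [311 292   8   9  43] [314.3 295.5] plane [ 0.5015 -0.0229  0.05  ] dep [ 0.5042 -0.023   0.0112]
top blue [ 477  308   89   49 2437] [525.  332.2] plane [ 0.4241 -0.4837  0.05  ] dep [ 0.4246 -0.5     0.0043]
mat [array([ 0.4879, -
[... 1661 characters left out ...]
0.0449  0.05  ] dep [ 0.501  -0.0268  0.0094]
scene blue [183 321   6   6  29] [185.7 323.7] plane [0.3761 0.0642 0.05  ] dep [0.3814 0.0732 0.035 ]
scene blue [ 487  404  138   76 5011] [542.2 450.9] plane [ 0.5169 -0.458   0.05  ] dep [ 0.5035 -0.4546  0.0745]
scene blue [466 453  53  27 413] [483.5 469.6] plane [ 0.4482 -0.405   0.05  ] dep [ 0.4677 -0.4078  0.0066]
scene blue [488 469  20  11 101] [497.3 475.6] plane [ 0.4517 -0.4226  0.05  ] dep [ 0.4726 -0.4267  0.0042]
mat [array([ 0.386 , -0.1647]), array([ 0.4904, -0.1524]), array([ 0.4964, -0.3106]), array([ 0.3982, -0.3113])]
scene pan [ 167  262   49   39 1448] [191.  280.6] plane [0.442  0.1193 0.048 ] dep [0.4427 0.1204 0.0464]
```

```bash
ls pics
```

```text
scene0.png
scene_crop.png
top0.png
top_crop.png
```

View pics/top_crop.png

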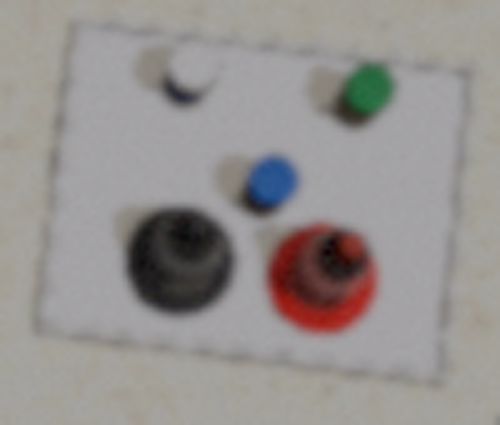

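View pics/scene_crop.png

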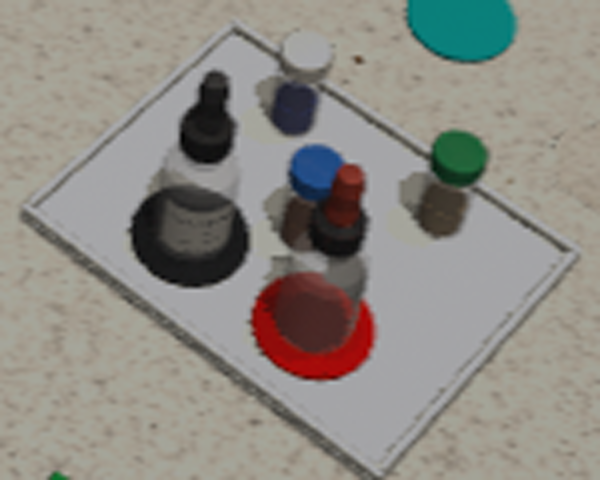

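Run:
```python
from h import *
n=None
def rep(lbl,P): print(lbl,np.round(P,4))
for n in("top","scene"):
    im=cv2.imread(f"pics/{n}0.png"); hsv=cv2.cvtColor(im,cv2.COLOR_BGR2HSV);H,S,V=[a.astype(int) for a in cv2.split(hsv)]
    d=np.load(f"{n}0.npy"); c=imaging.calibration(n);vv,uu=np.mgrid[0:480,0:640]
    # rays to z=.007 plane
    def plane(z):
        D=np.stack([(uu-c["K"][0,2])/c["K"][0,0],(vv-c["K"][1,2])/c["K"][1,1],np.ones(uu.shape)],-1)@c["attitude"].T
        return c["xyz"]+D*((z-c["xyz"][2])/D[...,2])[...,None]
    Q=plane(.007)
    roi=(abs(Q[...,0]-.61)<.05)&(Q[...,1]<-.08)&(Q[...,1]>-.28)
    for nm,m in(("red",((H<8)|(H>172))&(S>120)),("black",(V<70)&(S<110))):
        m=m&roi; pts=Q[m][:,:2]
        # score for circle radius .026: max coverage minus outside
        best=max((( (np.hypot(*(pts-[x,y]).T)<.026).sum() - .0*0, x,y) for x in np.arange(.58,.64,.001) for y in np.arange(-.24,-.1,.001)))
        hull=cv2.convexHull(np.argwhere(m)[:,::-1].astype(np.int32))[:,0]
        print(n,nm,best,m.sum())
    # mean of ties
        A=[]
        for x in np.arange(.58,.64,.001):
            for y in np.arange(-.24,-.1,.001):
                A.append(((np.hypot(*(pts-[x,y]).T)<.026).sum(),x,y))
        A=np.array(A); A=A[A[:,0]>=A[:,0].max()-1]; print("  mean",A[:,1:].mean(0).round(4))
rep("blue top",ray("top",384.4,231.4,.054)); 
for nm,a,b in(("redbulb",(330+348/5,195+245/5),(330+349/4,245+170/4)),("blackbulb",(330+187/5,195+232/5),(330+213/4,245+76/4)),
  ("blue",(330+273/5,195+182/5),(330+318/4,245+163/4)),("white",(330+193/5,195+70/5),(330+306/4,245+45/4)),("green",(330+368/5,195+90/5),(330+460/4,245+147/4))):
    z=.113 if "bulb" in nm else .054
    rep(nm,[*ray("top",*a,z),*ray("scene",*b,z)])
print("tray",[ray("top",330+u/5,195+v/5,.010)[:2].round(4) for u,v in((73,25),(468,70),(441,381),(37,332))])
```

```text
top red (np.float64(246.0), np.float64(0.611), np.float64(-0.20599999999999996)) 246
  mean [ 0.6091 -0.2057]
top black (np.float64(309.0), np.float64(0.62), np.float64(-0.1389999999999999)) 346
  mean [ 0.6174 -0.1398]
scene red (np.float64(585.0), np.float64(0.607), np.float64(-0.20799999999999996)) 592
  mean [ 0.607 -0.208]
scene black (np.float64(418.0), np.float64(0.615), np.float64(-0.1429999999999999)) 646
  mean [ 0.615 -0.143]
blue top [ 0.645  -0.1787  0.054 ]
redbulb [ 0.6075 -0.2033  0.113   0.6077 -0.2071  0.113 ]
blackbulb [ 0.6126 -0.1348  0.113   0.6159 -0.1418  0.113 ]
blue [ 0.645  -0.1791  0.054   0.647  -0.181   0.054 ]
white [ 0.696  -0.1438  0.054   0.6995 -0.1451  0.054 ]
green [ 0.6873 -0.2225  0.054   0.6898 -0.2245  0.054 ]
tray [array([ 0.7266, -0.0924]), array([ 0.7064, -0.2762]), array([ 0.561 , -0.2602]), array([ 0.5824, -0.0755])]
```

move_arm([
  [0,[20,19,0],4],
  [0,[55,50,5],11],
  [0,[95,88,10],18],
  [0,[135,126,10],25],
  [0,[173,162,10],32],
  [0,[211,198,10],39],
  [0,[249,234,10],46],
  [0,[287,270,10],53],
  [0,[325,306,10],59],
  [0,[360,338,10],65],
], grip_force=25)

```text
time_s: 0.93
ee_pos: [0.4887, -0.3169, 0.2156]
tool_rot: [[0.114, 0.993, -0.0], [0.993, -0.114, 0.0], [0.0, -0.0, -1.0]]
ft_force: [0.0, -0.1, 0.2]
finger_gap: 0.0853
```

move_arm([
  [0,[25,22,0],0],
  [0,[45,40,0],0],
  [0,[53,48,0],0],
  [0,[53,48,0],0],
  [0,[53,48,0],0],
  [0,[53,48,0],0],
])

```text
time_s: 1.43
ee_pos: [0.5397, -0.2717, 0.2154]
tool_rot: [[0.121, 0.993, -0.001], [0.993, -0.121, -0.0], [-0.001, -0.001, -1.0]]
ft_force: [0.2, -0.4, 0.5]
finger_gap: 0.0855
```

Run:
```python
from h import *
o=r.get_obs();print(o["time_s"],o["ee_pos"],o["tool_rot"].round(3),o["joints"].round(1),o["ft_force"])
p,d=imaging.snapshot("wrist"); cv2.imwrite("pics/w1.png",p[:,:,::-1]); np.save("w1.npy",d)
```

```text
1.4333 [ 0.53971148 -0.27174628  0.21543838] [[ 0.121  0.993 -0.001]
 [ 0.993 -0.121 -0.   ]
 [-0.001 -0.001 -1.   ]] [ 36.6  28.7 -22.5  93.5  12.3  60.3   3.6] [ 0.24182589 -0.43805564  0.53127831]
```

View pics/w1.png

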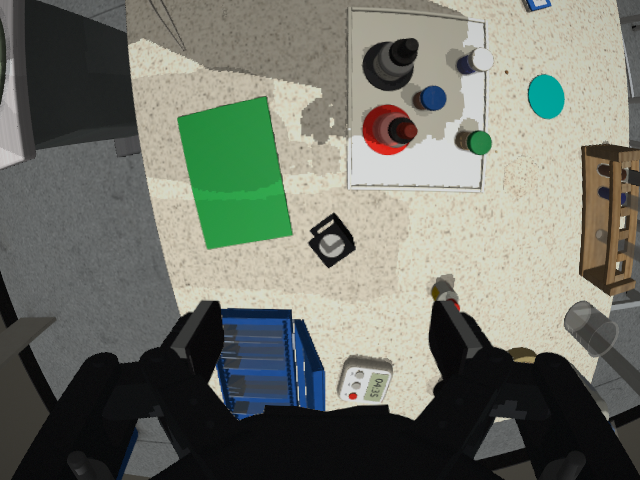

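```bash
cat >> h.py <<'E'
def wray(u,v,z,pos,R):
    c=imaging.calibration("wrist");K=c["K"];T=c["hand_eye"]
    a=np.array([u-K[0,2],v-K[1,2]]);rr=np.hypot(*a);th=rr/K[0,0]
    d=np.array([*(a/rr*np.sin(th)),np.cos(th)])
    dw=R@(T[:3,:3]@d); o=pos+R@T[:3,3]; return o+dw*((z-o[2])/dw[2])
E
python3 - <<'E'
from h import *
o=r.get_obs();
for nm,u,v,z in(("redb",407,131,.111),("blackb",406,46,.111),("blue",432,98,.054),("red coaster",388,130,.007),("blk coaster",389,65,.007),("white",481,60,.054),("green",480,142,.054),("matTL",178,117,.003),("matTR",267,97,.003),("matBR",292,235,.003),("matBL",207,248,.003)):
    print(nm,wray(u,v,z,o["ee_pos"],o["tool_rot"]).round(4))
E
```

```text
redb [ 0.6081 -0.2055  0.111 ]
blackb [ 0.6146 -0.1416  0.111 ]
blue [ 0.6464 -0.1793  0.054 ]
red coaster [ 0.6108 -0.2066  0.007 ]
blk coaster [ 0.6194 -0.1401  0.007 ]
white [ 0.6989 -0.1449  0.054 ]
green [ 0.6902 -0.2222  0.054 ]
matTL [ 0.3951 -0.1612  0.003 ]
matTR [ 0.4936 -0.1581  0.003 ]
matBR [ 0.499  -0.3058  0.003 ]
matBL [ 0.4009 -0.3092  0.003 ]
```

move_arm([
  [0,[20,19,0],0],
  [0,[45,43,0],0],
  [0,[62,59,0],0],
  [0,[69,65,0],0],
  [0,[69,65,0],0],
  [0,[69,65,-15],0],
  [0,[69,65,-40],0],
  [0,[69,65,-60],0],
  [0,[69,65,-70],0],
  [0,[69,65,-70],0],
])

```text
time_s: 2.32
ee_pos: [0.6078, -0.2069, 0.1437]
tool_rot: [[0.121, 0.993, -0.003], [0.993, -0.121, 0.0], [-0.0, -0.003, -1.0]]
ft_force: [-1.7, -0.1, 0.4]
finger_gap: 0.0852
```

Run:
```python
from h import *
o=r.get_obs();print(o["time_s"],o["ee_pos"],o["ft_force"].round(2))
p,d=imaging.snapshot("wrist"); cv2.imwrite("pics/w2.png",p[:,:,::-1]); np.save("w2.npy",d)
```

```text
2.3167 [ 0.60778579 -0.20690506  0.1437301 ] [-1.65 -0.07  0.36]
```

View pics/w2.png

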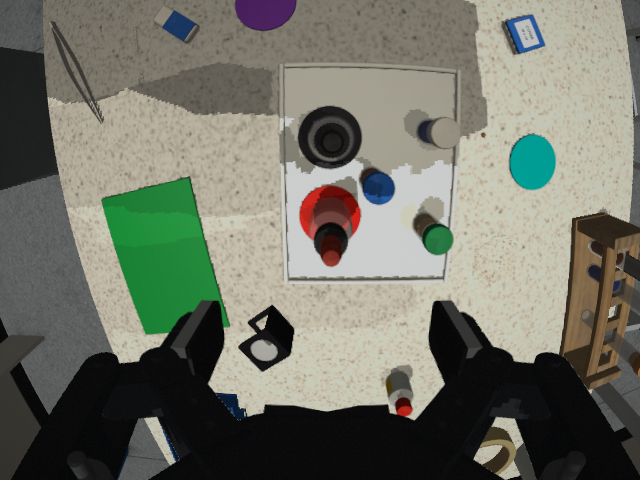

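Run:
```python
from h import *
o=r.get_obs();
for nm,u,v,z in(("redb",331,259,.112),("redcollar",331,238,.083),("red coaster",330,212,.007),("blackb",331,141,.113),("blk coaster",329.5,137,.007),("blue",379,186,.054)):
    print(nm,wray(u,v,z,o["ee_pos"],o["tool_rot"]).round(4))
```

```text
redb [ 0.6122 -0.2058  0.112 ]
redcollar [ 0.613  -0.2022  0.083 ]
red coaster [ 0.6129 -0.2028  0.007 ]
blackb [ 0.6201 -0.139   0.113 ]
blk coaster [ 0.6199 -0.1401  0.007 ]
blue [ 0.6506 -0.1769  0.054 ]
```

move_arm([
  [0,[3,1,-10],0],
  [0,[3,1,-30],0],
  [0,[3,1,-50],0],
  [0,[3,1,-68],0],
  [0,[3,1,-83],0],
  [0,[3,1,-93],0],
  [0,[3,1,-98],0],
  [0,[3,1,-98],0],
  [0,[3,1,-98],0],
])

```text
time_s: 3.12
ee_pos: [0.6132, -0.2047, 0.0484]
tool_rot: [[0.119, 0.993, 0.001], [0.993, -0.119, -0.0], [-0.0, 0.001, -1.0]]
ft_force: [1.1, 0.8, -0.5]
finger_gap: 0.0852
```

Run:
```python
from h import *
o=r.get_obs();print(o["time_s"],o["ee_pos"],o["ft_force"].round(2))
p,d=imaging.snapshot("wrist"); cv2.imwrite("pics/w3.png",p[:,:,::-1])
p,d=imaging.snapshot("scene"); cv2.imwrite("pics/s3.png",cv2.resize(p[220:400,300:540,::-1],None,fx=3,fy=3))
```

```text
3.1167 [ 0.61322492 -0.20466599  0.04840345] [ 1.12  0.76 -0.52]
```

View pics/w3.png

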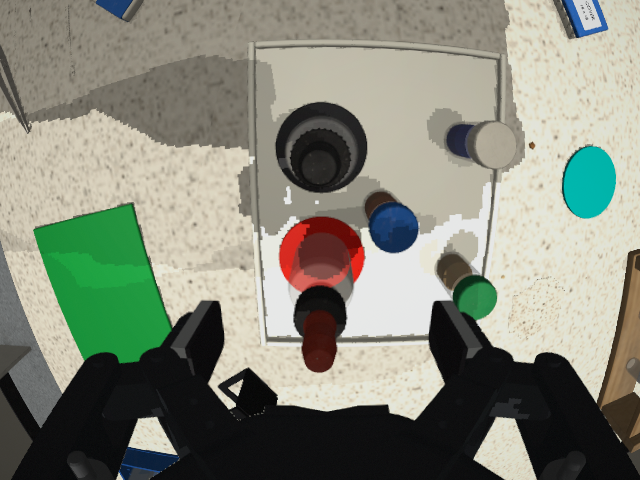

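View pics/s3.png

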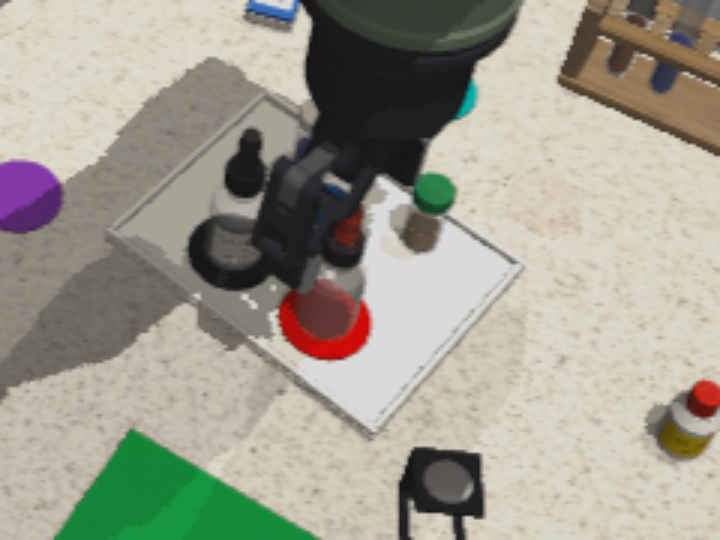

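Run:
```python
from h import *
o=r.get_obs();print(o["ee_pos"])
for nm,u,v,z in(("redb",319.5,357,.111),("redcollar",320,312,.083),("red coaster",322,256,.007)):
    print(nm,wray(u,v,z,o["ee_pos"],o["tool_rot"]).round(4))
```

```text
[ 0.61336597 -0.20472241  0.04870746]
redb [ 0.6117 -0.2036  0.111 ]
redcollar [ 0.6118 -0.201   0.083 ]
red coaster [ 0.6115 -0.2044  0.007 ]
```

move_arm([
  [0,[-2,0,-3],0],
  [0,[-2,0,-3],0],
  [0,[-2,0,-3],0],
])

```text
time_s: 3.47
ee_pos: [0.6106, -0.2046, 0.0448]
tool_rot: [[0.119, 0.993, 0.0], [0.993, -0.119, -0.0], [-0.0, 0.0, -1.0]]
ft_force: [0.5, 0.5, 1.0]
finger_gap: 0.0853
```

move_arm([
  [0.35,[0,0,0],0],
  [0.45,[0,0,0],0],
  [0.5,[0,0,0],0],
  [0.55,[0,0,0],0],
  [0.6,[0,0,0],0],
  [0.7,[0,0,0],0],
  [0.8,[0,0,0],0],
  [0.8,[0,0,0],0],
  [0.8,[0,0,0],0],
], grip_force=25)

```text
time_s: 4.22
ee_pos: [0.6108, -0.2045, 0.0448]
tool_rot: [[0.119, 0.993, 0.0], [0.993, -0.119, -0.0], [-0.0, 0.0, -1.0]]
ft_force: [-1.3, 0.0, 3.2]
finger_gap: 0.0214
```

Run:
```python
from h import *
o=r.get_obs();print(o["time_s"],o["ee_pos"],o["ft_force"].round(2),o["finger_gap"])
p,d=imaging.snapshot("wrist"); cv2.imwrite("pics/w4.png",p[:,:,::-1])
```

```text
4.2167 [ 0.61080784 -0.20452163  0.04479143] [-1.26  0.04  3.2 ] 0.02144886549513362
```

View pics/w4.png

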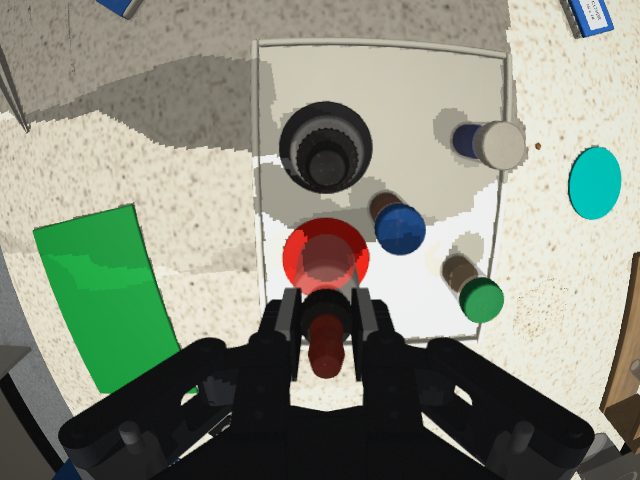

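Run:
```python
from h import *
p,d=imaging.snapshot("scene"); cv2.imwrite("pics/s4.png",cv2.resize(p[255:345,370:470,::-1],None,fx=7,fy=6.5,interpolation=cv2.INTER_CUBIC))
```

```text
(no output)
```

View pics/s4.png

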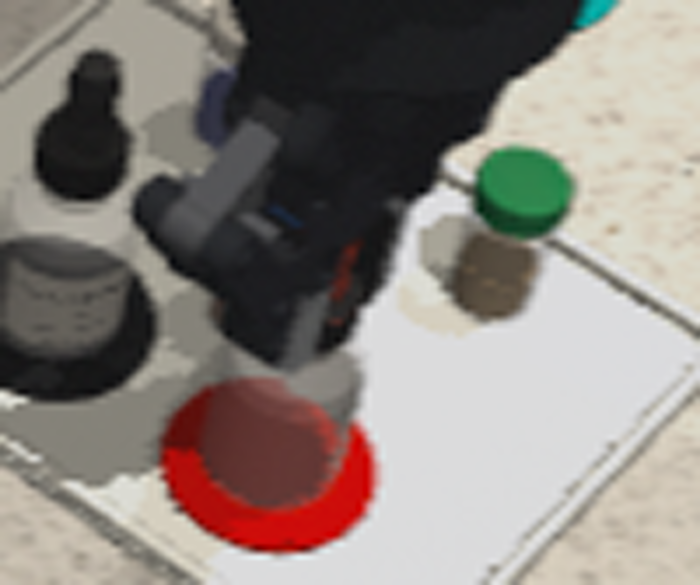

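Run:
```python
from h import *
for (a,b) in((290,365),(330,355),(240,345)):
    u,v=370+a/7,255+b/6.5
    for z in(.04,.05,.06,.07): print(a,b,ray("scene",u,v,z).round(4))
# bottle silhouettes on other bottle: heights of shoulder from black bottle in first scene crop along axis (0.616,-0.1412)
for z in(.007,.04,.05,.055,.06,.069,.083,.113):
    uv=proj("scene",(.616,-.1412,z)); print(z,((uv-[330,245])*4).round(1))
p=cv2.imread("pics/scene0.png"); cv2.imwrite("pics/blk.png",cv2.resize(p[258:318,355:405],None,fx=10,fy=10,interpolation=cv2.INTER_CUBIC))
```

```text
290 365 [ 0.6143 -0.2055  0.04  ]
290 365 [ 0.6075 -0.2077  0.05  ]
290 365 [ 0.6007 -0.2098  0.06  ]
290 365 [ 0.594 -0.212  0.07 ]
330 355 [ 0.6225 -0.2115  0.04  ]
330 355 [ 0.6156 -0.2136  0.05  ]
330 355 [ 0.6087 -0.2157  0.06  ]
330 355 [ 0.6018 -0.2178  0.07  ]
240 345 [ 0.6125 -0.1932  0.04  ]
240 345 [ 0.6058 -0.1955  0.05  ]
240 345 [ 0.5991 -0.1978  0.06  ]
240 345 [ 0.5923 -0.2002  0.07  ]
0.007 [185.8 230.3]
0.04 [193.4 185. ]
0.05 [195.8 170.7]
0.055 [197.  163.5]
0.06 [198.2 156.3]
0.069 [200.4 143. ]
0.083 [203.9 122. ]
0.113 [211.8  75. ]
```

View pics/blk.png

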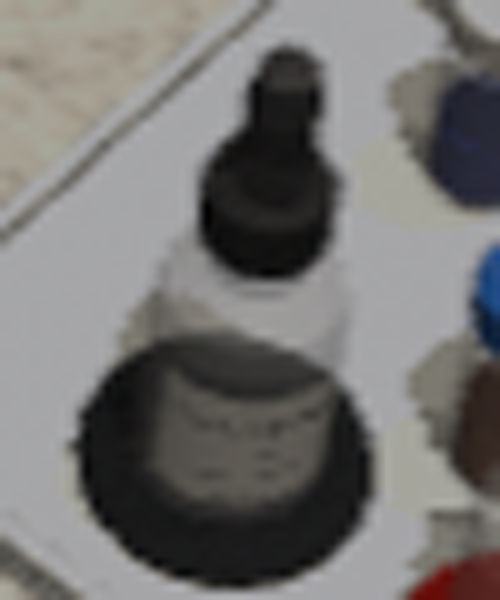

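Run:
```python
from h import *
for P in((.600,-.2155,.045),(.600,-.1935,.045),(.590,-.2045,.045),(.622,-.2155,.045),(.600,-.2155,.060),(.600,-.1935,.06),(.59,-.2155,.06),(.59,-.1935,.06),(.622,-.2155,.06),(.611,-.2045,.113)):
    uv=proj("scene",P); print(P,((uv-[370,255])*[7,6.5]).round(0))
p,d=imaging.snapshot("wrist"); c=imaging.calibration("wrist")
o=r.get_obs();T=c["hand_eye"]
def pt(u,v):
    K=c["K"];a=np.array([u-K[0,2],v-K[1,2]]);rr=np.hypot(*a);th=rr/K[0,0]
    dd=np.array([*(a/rr*np.sin(th)),np.cos(th)]); dd=dd/dd[2]*d[v,u]
    return (T[:3,:3]@dd+T[:3,3])*1000
for u,v in((325,362),(325,320),(325,300),(296,300),(357,300),(285,292),(368,292),(285,320),(368,320),(325,400),(325,415),(290,400)): print(u,v,pt(u,v).round(1))
```

```text
(0.6, -0.2155, 0.045) [300. 413.]
(0.6, -0.1935, 0.045) [217. 368.]
(0.59, -0.2045, 0.045) [237. 418.]
(0.622, -0.2155, 0.045) [347. 353.]
(0.6, -0.2155, 0.06) [310. 379.]
(0.6, -0.1935, 0.06) [226. 334.]
(0.59, -0.2155, 0.06) [288. 407.]
(0.59, -0.1935, 0.06) [203. 361.]
(0.622, -0.2155, 0.06) [358. 318.]
(0.611, -0.2045, 0.113) [328. 197.]
325 362 [  2.2   0.2 -67. ]
325 320 [  5.9   0.1 -45. ]
325 300 [  9.7   0.1 -35.7]
296 300 [ 12.2 -11.  -40.7]
357 300 [ 12.4  12.4 -41.1]
285 292 [ 12.3 -15.9 -33.9]
368 292 [ 12.5  17.3 -34.3]
285 320 [ 11.9 -13.8 -55.7]
368 320 [ 12.8  14.9 -57.2]
325 400 [-116.1   -0.2   44. ]
325 415 [  11.8    0.3 -102.3]
290 400 [ -8.9 -11.4 -74.2]
```

Run:
```python
from h import *
p,d=imaging.snapshot("wrist"); c=imaging.calibration("wrist")
cv2.imwrite("pics/w5.png",cv2.resize(p[260:440,230:430,::-1],None,fx=4,fy=3.3,interpolation=cv2.INTER_CUBIC))
T=c["hand_eye"]
def pt(u,v):
    K=c["K"];a=np.array([u-K[0,2],v-K[1,2]]);rr=np.hypot(*a);th=rr/K[0,0]
    dd=np.array([*(a/rr*np.sin(th)),np.cos(th)]); dd=dd/dd[2]*d[v,u]
    return (T[:3,:3]@dd+T[:3,3])*1000
for u in(278,290,298,355,362,372):
  for v in(284,286,288,290,292,296,300,310,330,350): print(u,v,p[v,u],pt(u,v).round(0),end=' | ')
  print()
```

```text
278 284 [239 240 239] [-18. -29.  41.] | 278 286 [239 240 239] [-20. -29.  41.] | 278 288 [239 240 240] [-21. -29.  41.] | 278 290 [239 240 239] [-22. -29.  41.] | 278 292 [239 240 239] [-23. -29.  40.] | 278 296 [239 240 240] [-27. -30.  41.] | 278 300 [18 18 18] [  8. -19. -33.] | 278 310 [27 27 28] [  8. -18. -42.] | 278 330 [72 72 71] [ 13. -15. -64.] | 278 350 [17 17 18] [ 13. -14. -76.] | 
290 284 [239 240 240] [-18. -22.  41.] | 290 286 [239 240 240] [-20. -22.  41.] | 290 288 [112 113 112] [ 12. -14. -29.] | 290 290 [69 70 69] [ 12. -14. -31.] | 290 292 [68 69 67] [ 12. -14. -34.] | 290 296 [70 70 69] [ 12. -14. -37.] | 290 300 [69 69 68] [ 13. -13. -42.] | 290 310 [69 69 67] [ 13. -13. -49.] | 290 330 [24 24 24] [ 12. -11. -63.] | 290 350 [17 19 20] [  4. -12. -63.] | 
298 284 [224 109  98] [  6. -12. -12.] | 298 286 [226 110 100] [  5. -12. -12.] | 298 288 [72 40 38] [ 12. -11. -30.] | 298 290 [14 13 14] [ 12. -11. -32.] | 298 292 [15 15 15] [ 12. -11. -33.] | 298 296 [15 16 17] [ 13. -10. -38.] | 298 300 [13 13 13] [ 12. -10. -40.] | 298 310 [12 11 12] [ 11. -10. -47.] | 2
[... 550 characters left out ...]
88 [112 113 113] [ 13.  15. -31.] | 362 290 [69 69 68] [ 13.  15. -33.] | 362 292 [68 69 68] [ 12.  15. -34.] | 362 296 [69 69 68] [ 12.  15. -38.] | 362 300 [69 69 68] [ 13.  14. -41.] | 362 310 [69 70 68] [ 12.  14. -48.] | 362 330 [20 21 20] [ 12.  13. -62.] | 362 350 [16 17 17] [  5.  13. -64.] | 
372 284 [239 240 239] [-18.  29.  42.] | 372 286 [239 240 240] [-20.  29.  42.] | 372 288 [239 240 239] [-20.  29.  39.] | 372 290 [239 240 240] [-22.  29.  41.] | 372 292 [239 240 240] [-23.  29.  40.] | 372 296 [239 240 240] [-26.  29.  40.] | 372 300 [20 20 22] [  8.  19. -33.] | 372 310 [69 69 68] [ 12.  17. -49.] | 372 330 [82 82 80] [ 12.  16. -63.] | 372 350 [19 19 20] [ 14.  14. -77.] |
```

View pics/w5.png

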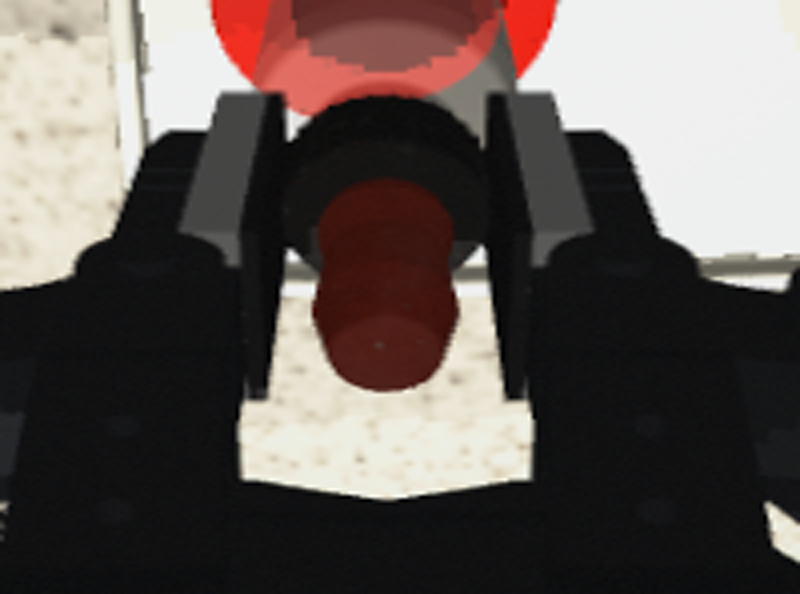

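The wrist depth puts the finger pads' lower ends about 30 mm behind the reported TCP. The bulb measures correctly in the same picture, and the scene view agrees. So the pads closed on the collar, not the glass. I'll open, go 28 mm lower and regrip on the glass.

move_arm([
  [0.3,[0,0,0],0],
  [0.3,[0,0,0],0],
  [0.3,[0,0,0],0],
  [0.3,[0,0,0],0],
  [0.3,[0,0,-7],0],
  [0.3,[0,0,-15],0],
  [0.3,[0,0,-20],0],
  [0.3,[0,0,-24],0],
  [0.3,[0,0,-24],0],
  [0.3,[0,0,-24],0],
])

```text
time_s: 5.25
ee_pos: [0.6106, -0.2044, 0.0203]
tool_rot: [[0.119, 0.993, -0.001], [0.993, -0.119, 0.0], [0.0, -0.001, -1.0]]
ft_force: [-0.2, -0.5, -0.1]
finger_gap: 0.06
```

```bash
cat >> h.py <<'E'
def wpts(name,pix=()):
    o=r.get_obs(); p,d=imaging.snapshot("wrist"); c=imaging.calibration("wrist"); cv2.imwrite(f"pics/{name}.png",p[:,:,::-1]); np.save(f"{name}.npy",d)
    np.savez(f"{name}.npz",d=d,pos=o["ee_pos"],R=o["tool_rot"])
    print(o["time_s"],o["ee_pos"].round(4),o["ft_force"].round(2),round(o["finger_gap"],4))
    return p,d
def tpt(d,u,v):
    c=imaging.calibration("wrist");T=c["hand_eye"]
    K=c["K"];a=np.array([u-K[0,2],v-K[1,2]]);rr=np.hypot(*a);th=rr/K[0,0]
    dd=np.array([*(a/rr*np.sin(th)),np.cos(th)]); dd=dd/dd[2]*d[v,u]
    return (T[:3,:3]@dd+T[:3,3])*1000
E
python3 - <<'E'
from h import *
p,d=wpts("w6")
p,d=imaging.snapshot("scene"); cv2.imwrite("pics/s6.png",cv2.resize(p[255:345,370:470,::-1],None,fx=7,fy=6.5,interpolation=cv2.INTER_CUBIC))
E
```

```text
5.25 [ 0.6106 -0.2044  0.0203] [-0.19 -0.54 -0.08] 0.06
```

View pics/w6.png

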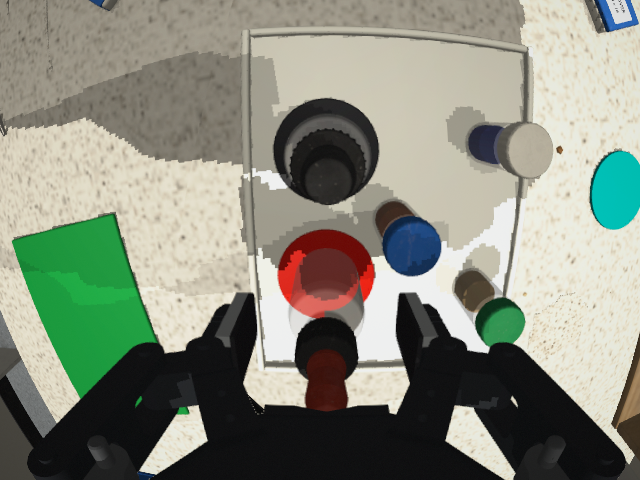

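View pics/s6.png

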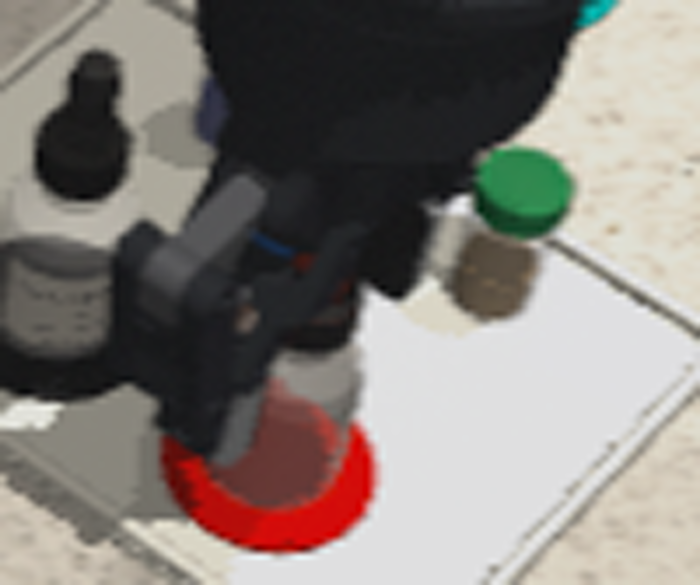

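move_arm([
  [0.3,[0,0,-4],0],
  [0.35,[0,0,-4],0],
  [0.45,[0,0,-4],0],
  [0.5,[0,0,-4],0],
  [0.55,[0,0,-4],0],
  [0.6,[0,0,-4],0],
  [0.7,[0,0,-4],0],
  [0.75,[0,0,-4],0],
  [0.75,[0,0,-4],0],
  [0.75,[0,0,-4],0],
], grip_force=25)

```text
time_s: 6.18
ee_pos: [0.6108, -0.2045, 0.0168]
tool_rot: [[0.119, 0.993, 0.0], [0.993, -0.119, -0.0], [-0.0, 0.0, -1.0]]
ft_force: [-1.9, -0.2, 6.5]
finger_gap: 0.0319
```

Run:
```python
from h import *
p,d=wpts("w7")
for u,v in((290,300),(360,300),(325,400),(325,380)): print(tpt(d,u,v).round(0))
```

```text
6.1833 [ 0.6108 -0.2045  0.0168] [-1.93 -0.16  6.54] 0.0319
[  5. -15. -27.]
[  8.  15. -31.]
[  5.   0. -89.]
[  6.   0. -81.]
```

View pics/w7.png

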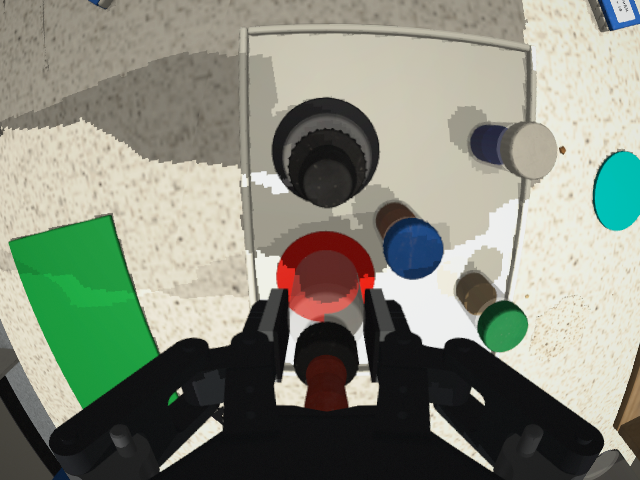

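move_arm([
  [0.75,[0,0,3],0],
  [0.75,[0,0,8],0],
  [0.75,[0,0,15],0],
  [0.75,[0,0,25],0],
  [0.75,[0,0,38],0],
  [0.75,[0,0,50],0],
  [0.75,[0,0,60],0],
  [0.75,[0,0,65],0],
  [0.75,[0,0,65],0],
], grip_force=35)

```text
time_s: 6.98
ee_pos: [0.6114, -0.2048, 0.0834]
tool_rot: [[0.119, 0.993, 0.002], [0.993, -0.119, -0.001], [-0.0, 0.002, -1.0]]
ft_force: [-0.0, -0.3, -1.0]
finger_gap: 0.032
```

Run:
```python
from h import *
p,d=wpts("w8")
p,d=imaging.snapshot("scene"); cv2.imwrite("pics/s8.png",cv2.resize(p[235:345,350:470,::-1],None,fx=6,fy=5,interpolation=cv2.INTER_CUBIC))
```

```text
6.9833 [ 0.6114 -0.2048  0.0834] [-0.04 -0.34 -1.02] 0.032
```

View pics/s8.png

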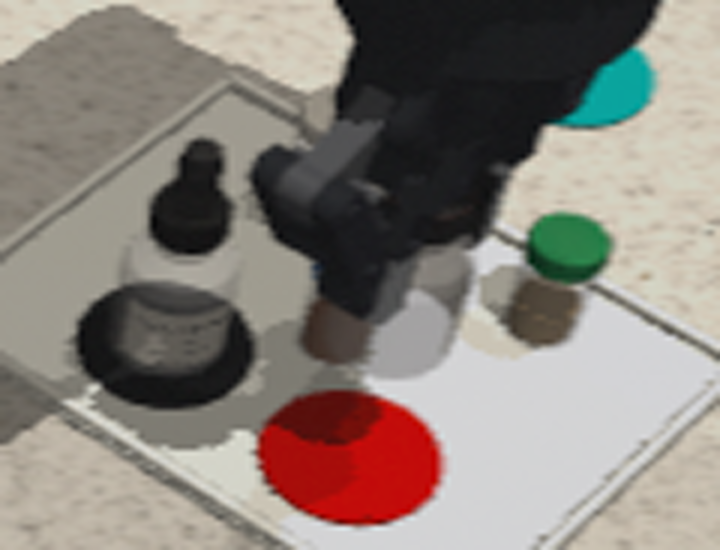

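View pics/w8.png

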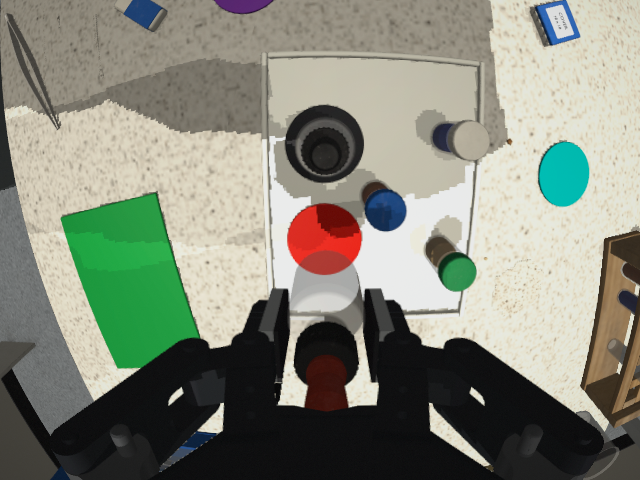

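move_arm([
  [0.75,[-6,-2,0],0],
  [0.75,[-20,-8,0],0],
  [0.75,[-42,-17,0],0],
  [0.75,[-66,-26,0],0],
  [0.75,[-90,-36,0],0],
  [0.75,[-114,-46,0],0],
  [0.75,[-138,-55,0],0],
  [0.75,[-155,-62,0],0],
  [0.75,[-164,-66,0],0],
  [0.75,[-167,-67,0],0],
])

```text
time_s: 7.92
ee_pos: [0.4421, -0.2724, 0.0814]
tool_rot: [[0.121, 0.993, -0.001], [0.993, -0.121, -0.0], [-0.0, -0.001, -1.0]]
ft_force: [0.5, 0.3, -0.6]
finger_gap: 0.032
```

move_arm([
  [0.75,[0,0,-4],0],
  [0.75,[0,0,-15],0],
  [0.75,[0,0,-28],0],
  [0.75,[0,0,-40],0],
  [0.75,[0,0,-50],0],
  [0.75,[0,0,-58],0],
  [0.75,[0,0,-63],0],
  [0.75,[0,0,-66],0],
  [0.75,[0,0,-66],0],
  [0.75,[0,0,-66],0],
])

```text
time_s: 8.75
ee_pos: [0.4439, -0.2716, 0.0158]
tool_rot: [[0.119, 0.993, 0.0], [0.993, -0.119, -0.0], [-0.0, 0.0, -1.0]]
ft_force: [0.2, -0.4, -1.1]
finger_gap: 0.032
```

Run:
```python
from h import *
p,d=wpts("w9")
```

```text
8.75 [ 0.4439 -0.2716  0.0158] [ 0.24 -0.4  -1.14] 0.032
```

View pics/w9.png

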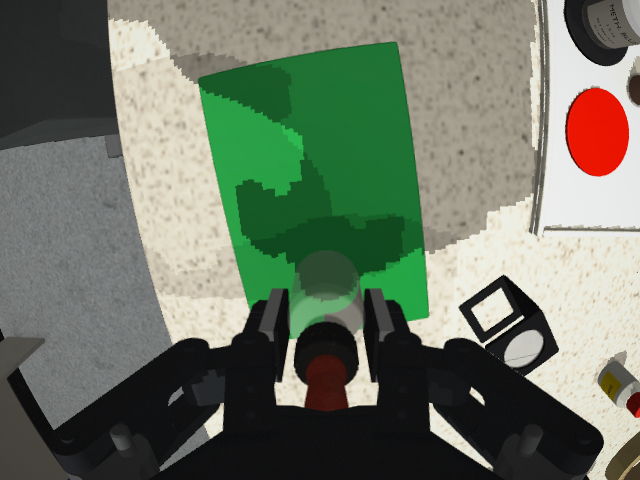

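move_arm([
  [0.75,[0,3,-1],0],
  [0.75,[0,3,-2],0],
  [0.75,[0,3,-3],0],
  [0.75,[0,3,-3],0],
])

```text
time_s: 9.13
ee_pos: [0.4439, -0.2685, 0.0129]
tool_rot: [[0.119, 0.993, 0.0], [0.993, -0.119, -0.0], [-0.0, 0.0, -1.0]]
ft_force: [0.0, 1.1, 2.8]
finger_gap: 0.0319
```

move_arm([
  [0.6,[0,0,0],0],
  [0.55,[0,0,0],0],
  [0.5,[0,0,0],0],
  [0.4,[0,0,0],0],
  [0.3,[0,0,0],0],
  [0.3,[0,0,0],0],
  [0.3,[0,0,5],0],
  [0.3,[0,0,20],0],
  [0.3,[0,0,45],0],
  [0.3,[0,0,75],0],
])

```text
time_s: 9.97
ee_pos: [0.4429, -0.2679, 0.0879]
tool_rot: [[0.119, 0.993, -0.002], [0.993, -0.119, 0.001], [0.001, -0.002, -1.0]]
ft_force: [0.7, -1.0, -0.8]
finger_gap: 0.0598
```

move_arm([
  [0.2,[0,0,35],0],
  [0.1,[15,10,60],0],
  [0.1,[35,28,60],0],
  [0.1,[65,50,60],0],
  [0.1,[95,73,60],0],
  [0.1,[125,96,60],0],
  [0.1,[150,114,60],0],
  [0.1,[165,125,60],0],
  [0.1,[172,130,60],0],
  [0.1,[172,130,60],0],
])

```text
time_s: 10.8
ee_pos: [0.6165, -0.1369, 0.1476]
tool_rot: [[0.117, 0.993, 0.0], [0.993, -0.117, 0.001], [0.001, 0.0, -1.0]]
ft_force: [-0.4, 0.2, -0.0]
finger_gap: 0.0768
```

Run:
```python
from h import *
p,d=wpts("w10")
```

```text
10.8 [ 0.6165 -0.1369  0.1476] [-0.36  0.21 -0.01] 0.0768
```

View pics/w10.png

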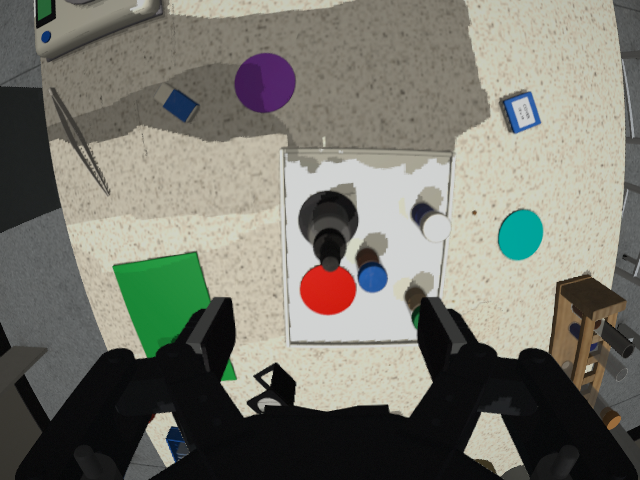

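Run:
```python
from h import *
o=np.load("w10.npz");pos,R=o["pos"],o["R"]
for nm,u,v,z in(("redc",328,289,.007),("blkc",328.5,219,.007),("blkb",329.5,263,.112),("blue",372.5,279,.054),("white",436,228,.054)):
    print(nm,wray(u,v,z,pos,R).round(4))
o=np.load("w8.npz");print(wray(325,239,.007,o["pos"],o["R"]).round(4))
```

```text
redc [ 0.6108 -0.2049  0.007 ]
blkc [ 0.6188 -0.1394  0.007 ]
blkb [ 0.6188 -0.1392  0.112 ]
blue [ 0.6482 -0.1787  0.054 ]
white [ 0.6997 -0.1435  0.054 ]
[ 0.6113 -0.2049  0.007 ]
```

move_arm([
  [0.3,[2,-2,-10],0],
  [0.3,[2,-2,-30],0],
  [0.3,[2,-2,-55],0],
  [0.3,[2,-2,-78],0],
  [0.3,[2,-2,-96],0],
  [0.3,[2,-2,-108],0],
  [0.3,[2,-2,-117],0],
  [0.3,[2,-2,-125],0],
  [0.3,[2,-2,-127],0],
  [0.3,[2,-2,-127],0],
], grip_force=25)

```text
time_s: 11.68
ee_pos: [0.6177, -0.1407, 0.0206]
tool_rot: [[0.119, 0.993, -0.0], [0.993, -0.119, -0.0], [-0.0, -0.0, -1.0]]
ft_force: [-0.6, -0.8, 0.1]
finger_gap: 0.0596
```

Run:
```python
from h import *
p,d=wpts("w11")
```

```text
11.6833 [ 0.6177 -0.1407  0.0206] [-0.6  -0.8   0.13] 0.0596
```

View pics/w11.png

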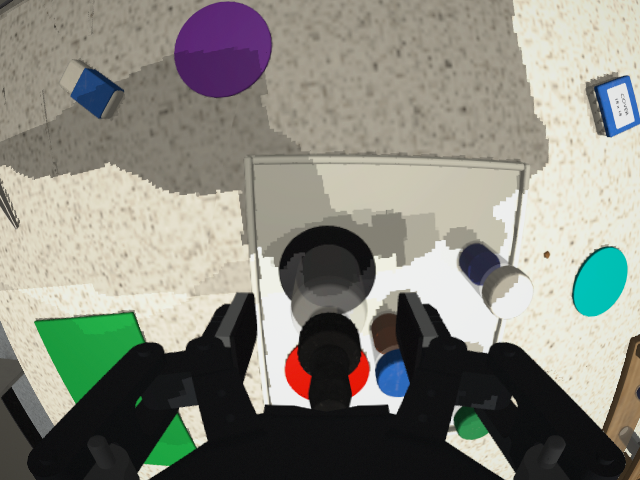

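move_arm([
  [0.3,[1,0,-4],0],
  [0.35,[1,0,-4],0],
  [0.45,[1,0,-4],0],
  [0.5,[1,0,-4],0],
  [0.55,[1,0,-4],0],
  [0.6,[1,0,-4],0],
  [0.7,[1,0,-4],0],
  [0.75,[1,0,-4],0],
  [0.75,[1,0,-4],0],
  [0.75,[1,0,-4],0],
], grip_force=25)

```text
time_s: 12.57
ee_pos: [0.6188, -0.1406, 0.0169]
tool_rot: [[0.119, 0.993, 0.0], [0.993, -0.119, -0.0], [-0.0, 0.0, -1.0]]
ft_force: [-1.0, 0.3, 6.2]
finger_gap: 0.0321
```

move_arm([
  [0.75,[0,0,3],0],
  [0.75,[0,0,8],0],
  [0.75,[0,0,15],0],
  [0.75,[0,0,25],0],
  [0.75,[0,0,38],0],
  [0.75,[0,0,50],0],
  [0.75,[0,0,60],0],
  [0.75,[0,0,65],0],
  [0.75,[0,0,65],0],
], grip_force=35)

```text
time_s: 13.32
ee_pos: [0.6194, -0.1407, 0.0833]
tool_rot: [[0.12, 0.993, 0.002], [0.993, -0.12, -0.0], [-0.0, 0.002, -1.0]]
ft_force: [0.8, -0.1, -0.5]
finger_gap: 0.0321
```

Run:
```python
from h import *
p,d=wpts("w12")
p,d=imaging.snapshot("scene"); cv2.imwrite("pics/s12.png",p[230:470,290:610,::-1])
```

```text
13.3167 [ 0.6194 -0.1407  0.0833] [ 0.8  -0.13 -0.52] 0.0321
```

View pics/s12.png

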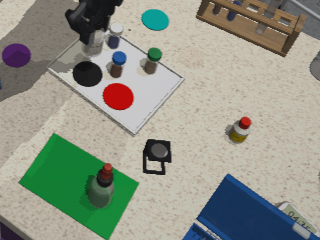

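View pics/w12.png

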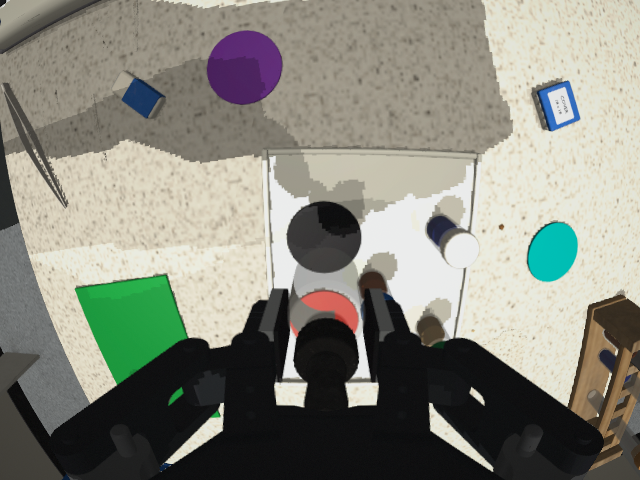

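move_arm([
  [0.75,[-6,-2,0],0],
  [0.75,[-20,-6,0],0],
  [0.75,[-44,-12,0],0],
  [0.75,[-69,-19,0],0],
  [0.75,[-94,-26,0],0],
  [0.75,[-120,-34,0],0],
  [0.75,[-145,-41,0],0],
  [0.75,[-163,-46,0],0],
  [0.75,[-172,-49,0],0],
  [0.75,[-175,-49,0],0],
])

```text
time_s: 14.25
ee_pos: [0.4421, -0.1903, 0.0815]
tool_rot: [[0.121, 0.993, -0.001], [0.993, -0.121, -0.0], [-0.0, -0.001, -1.0]]
ft_force: [0.9, -0.9, -0.9]
finger_gap: 0.0319
```

move_arm([
  [0.75,[0,0,-4],0],
  [0.75,[0,0,-15],0],
  [0.75,[0,0,-28],0],
  [0.75,[0,0,-40],0],
  [0.75,[0,0,-50],0],
  [0.75,[0,0,-58],0],
  [0.75,[0,0,-63],0],
  [0.75,[0,0,-66],0],
  [0.75,[0,0,-66],0],
  [0.75,[0,0,-66],0],
])

```text
time_s: 15.08
ee_pos: [0.444, -0.1895, 0.0158]
tool_rot: [[0.119, 0.993, 0.0], [0.993, -0.119, -0.0], [-0.0, 0.0, -1.0]]
ft_force: [0.1, 0.7, 0.8]
finger_gap: 0.0318
```

move_arm([
  [0.75,[0,0,-1],0],
  [0.75,[0,0,-2],0],
  [0.75,[0,0,-3],0],
  [0.75,[0,0,-3],0],
])

```text
time_s: 15.42
ee_pos: [0.4439, -0.1897, 0.0129]
tool_rot: [[0.119, 0.993, 0.001], [0.993, -0.119, -0.0], [-0.0, 0.001, -1.0]]
ft_force: [-0.2, -1.6, 2.2]
finger_gap: 0.0318
```

Run:
```python
from h import *
p,d=wpts("w13")
```

```text
15.4167 [ 0.4439 -0.1897  0.0129] [-0.15 -1.62  2.24] 0.0318
```

View pics/w13.png

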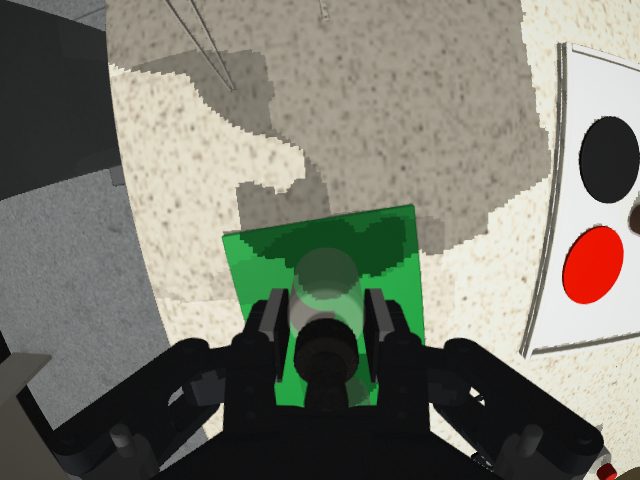

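move_arm([
  [0.6,[0,0,0],0],
  [0.55,[0,0,0],0],
  [0.5,[0,0,0],0],
  [0.4,[0,0,0],0],
  [0.3,[0,0,0],0],
  [0.3,[0,0,0],0],
  [0.3,[0,0,5],0],
  [0.3,[0,0,20],0],
  [0.3,[0,0,45],0],
  [0.3,[0,0,75],0],
])

```text
time_s: 16.3
ee_pos: [0.4429, -0.189, 0.0879]
tool_rot: [[0.119, 0.993, -0.002], [0.993, -0.119, 0.001], [0.001, -0.002, -1.0]]
ft_force: [-0.0, -0.4, -0.6]
finger_gap: 0.0596
```

move_arm([
  [0.3,[0,0,30],0],
  [0.3,[15,1,45],0],
  [0.3,[40,2,45],0],
  [0.3,[70,4,45],0],
  [0.3,[105,6,30],0],
  [0.3,[140,8,15],0],
  [0.3,[170,9,0],0],
  [0.3,[190,10,0],0],
  [0.3,[203,11,0],0],
  [0.3,[203,11,0],0],
])

```text
time_s: 17.13
ee_pos: [0.6487, -0.1773, 0.0873]
tool_rot: [[0.118, 0.993, 0.0], [0.993, -0.118, 0.001], [0.001, 0.0, -1.0]]
ft_force: [-0.1, -0.0, -0.4]
finger_gap: 0.06
```

Run:
```python
from h import *
p,d=wpts("w14")
```

```text
17.1333 [ 0.6487 -0.1773  0.0873] [-0.13 -0.02 -0.42] 0.06
```

View pics/w14.png

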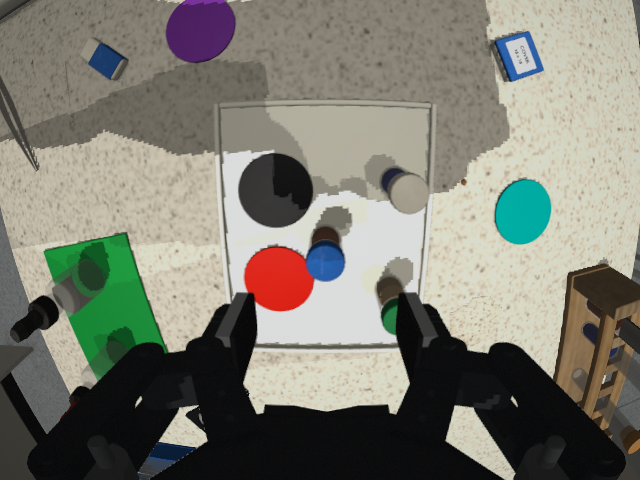

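Run:
```python
from h import *
o=np.load("w14.npz");pos,R=o["pos"],o["R"]
for nm,u,v,z in(("redc",279,279,.007),("blkc",276,190,.007),("blue",325.5,264,.054),("white",409,194,.054)):
    print(nm,wray(u,v,z,pos,R).round(4))
```

```text
redc [ 0.6112 -0.205   0.007 ]
blkc [ 0.6193 -0.1399  0.007 ]
blue [ 0.6487 -0.179   0.054 ]
white [ 0.6999 -0.1432  0.054 ]
```

move_arm([
  [0.3,[0,-2,-10],0],
  [0.3,[0,-2,-28],0],
  [0.3,[0,-2,-48],0],
  [0.3,[0,-2,-65],0],
  [0.3,[0,-2,-78],0],
  [0.3,[0,-2,-86],0],
  [0.3,[0,-2,-90],0],
  [0.3,[0,-2,-90],0],
  [0.3,[0,-2,-90],0],
])

```text
time_s: 17.93
ee_pos: [0.647, -0.1807, -0.0017]
tool_rot: [[0.119, 0.993, 0.001], [0.993, -0.119, -0.0], [-0.0, 0.001, -1.0]]
ft_force: [0.7, -0.4, 0.4]
finger_gap: 0.0595
```

Run:
```python
from h import *
p,d=wpts("w15")
for u,v in((240,300),(410,300),(240,296),(410,296),(325,345),(325,360)): print(tpt(d,u,v).round(0))
```

```text
17.9333 [ 0.647  -0.1807 -0.0017] [ 0.67 -0.38  0.42] 0.0595
[ 12. -33. -41.]
[ 12.  33. -41.]
[ 12. -34. -38.]
[ 12.  34. -38.]
[  2.   0. -56.]
[ -5.   0. -56.]
```

View pics/w15.png

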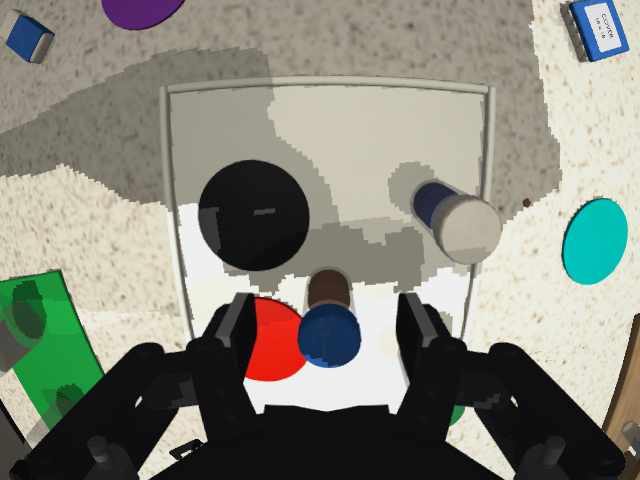

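move_arm([
  [0.3,[1,0,-5],0],
  [0.3,[1,0,-10],0],
  [0.35,[1,0,-13],0],
  [0.5,[1,0,-13],0],
  [0.6,[1,0,-13],0],
  [0.68,[1,0,-13],0],
  [0.75,[1,0,-13],0],
  [0.85,[1,0,-13],0],
  [0.85,[1,0,-13],0],
  [0.85,[1,0,-13],0],
], grip_force=20)

```text
time_s: 18.82
ee_pos: [0.6479, -0.1805, -0.0152]
tool_rot: [[0.119, 0.993, 0.0], [0.993, -0.119, -0.0], [0.0, 0.0, -1.0]]
ft_force: [1.0, 0.8, 0.6]
finger_gap: 0.022
```

Run:
```python
from h import *
p,d=wpts("w16")
```

```text
18.8167 [ 0.6479 -0.1805 -0.0152] [1.01 0.79 0.63] 0.022
```

View pics/w16.png

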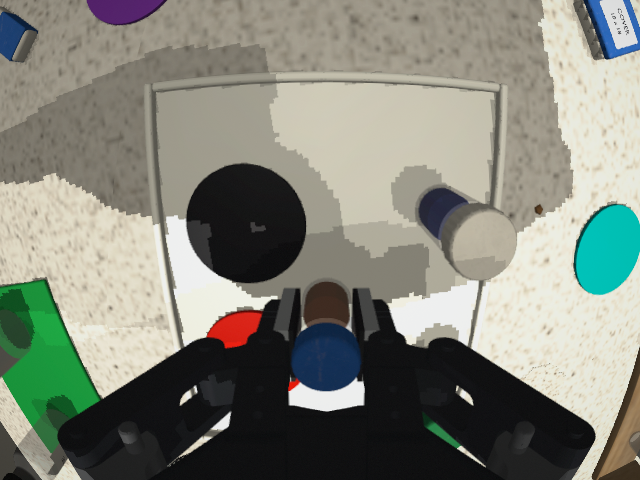

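move_arm([
  [0.85,[0,0,4],0],
  [0.85,[0,0,12],0],
  [0.85,[0,0,25],0],
  [0.85,[0,0,42],0],
  [0.85,[0,0,62],0],
  [0.85,[0,0,82],0],
  [0.85,[0,0,98],0],
  [0.85,[0,0,110],0],
  [0.85,[0,0,115],0],
  [0.85,[0,0,115],0],
], grip_force=25)

```text
time_s: 19.7
ee_pos: [0.6483, -0.1807, 0.1012]
tool_rot: [[0.119, 0.993, 0.002], [0.993, -0.119, -0.001], [-0.0, 0.002, -1.0]]
ft_force: [0.2, 0.5, -1.3]
finger_gap: 0.0216
```

Run:
```python
from h import *
p,d=wpts("w17")
```

```text
19.7 [ 0.6483 -0.1807  0.1012] [ 0.18  0.54 -1.33] 0.0216
```

View pics/w17.png

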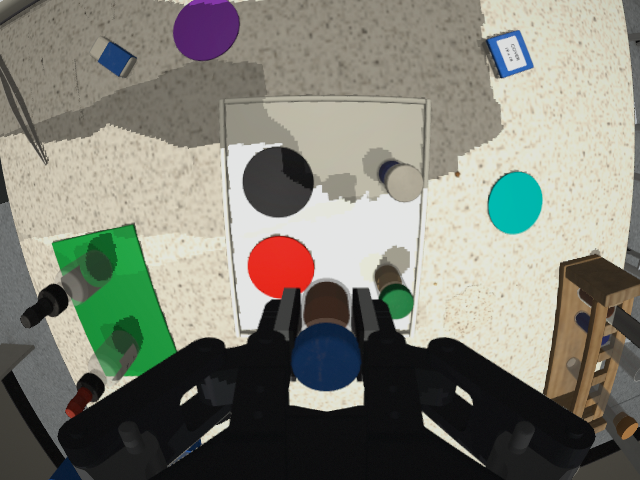

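Vial held upright, both bottles stand on the mat. Next I carry it in front of the microscope.

move_arm([
  [0.85,[-6,3,0],0],
  [0.85,[-22,10,0],0],
  [0.85,[-46,21,0],0],
  [0.85,[-72,34,0],0],
  [0.85,[-98,46,0],0],
  [0.85,[-124,60,0],0],
  [0.85,[-150,76,0],0],
  [0.85,[-172,94,0],0],
  [0.85,[-190,113,0],0],
  [0.85,[-200,135,0],0],
])

```text
time_s: 20.58
ee_pos: [0.4444, -0.0455, 0.0989]
tool_rot: [[0.12, 0.993, -0.003], [0.993, -0.12, -0.0], [-0.001, -0.002, -1.0]]
ft_force: [1.2, 0.1, -0.4]
finger_gap: 0.0218
```

move_arm([
  [0.85,[-1,22,0],0],
  [0.85,[-1,45,0],0],
  [0.85,[-1,68,0],0],
  [0.85,[-1,90,0],0],
  [0.85,[-1,105,0],0],
  [0.85,[-1,115,0],0],
  [0.85,[-1,120,0],0],
  [0.85,[-1,120,0],0],
])

```text
time_s: 21.25
ee_pos: [0.4463, 0.075, 0.0993]
tool_rot: [[0.118, 0.993, -0.001], [0.993, -0.118, 0.0], [-0.0, -0.001, -1.0]]
ft_force: [0.0, -0.0, 0.0]
finger_gap: 0.0221
```

Run:
```python
from h import *
p,d=wpts("w18")
```

```text
21.25 [0.4463 0.075  0.0993] [ 0.02 -0.03  0.04] 0.0221
```

View pics/w18.png

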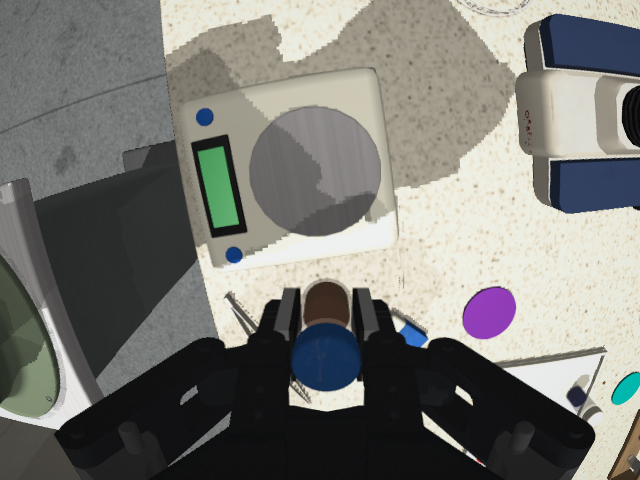

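Run:
```python
from h import *
o=np.load("w18.npz");pos,R=o["pos"],o["R"]
E=[wray(u,v,.048,pos,R) for u,v in((249,170),(381,173),(316,105),(313,236))]
for e in E: print(e.round(4))
print(((E[0]+E[1])/2).round(4),((E[2]+E[3])/2).round(4),np.linalg.norm(E[0]-E[1]),np.linalg.norm(E[2]-E[3]))
```

```text
[0.4068 0.1312 0.048 ]
[0.485  0.1198 0.048 ]
[0.4514 0.1641 0.048 ]
[0.4398 0.0855 0.048 ]
[0.4459 0.1255 0.048 ] [0.4456 0.1248 0.048 ] 0.07903379491922481 0.07941552183985587
```

move_arm([
  [0.85,[-1,6,0],0],
  [0.85,[-1,18,0],0],
  [0.85,[-1,32,0],0],
  [0.85,[-1,43,0],0],
  [0.85,[-1,48,-5],0],
  [0.85,[-1,48,-18],0],
  [0.85,[-1,48,-34],0],
  [0.85,[-1,48,-48],0],
  [0.85,[-1,48,-58],0],
  [0.85,[-1,48,-62],0],
])

```text
time_s: 22.13
ee_pos: [0.445, 0.122, 0.0362]
tool_rot: [[0.12, 0.993, -0.002], [0.993, -0.12, -0.001], [-0.001, -0.002, -1.0]]
ft_force: [-1.0, -0.6, -0.7]
finger_gap: 0.0219
```

move_arm([
  [0.85,[0,0,-2],0],
  [0.85,[0,0,-4],0],
  [0.85,[0,0,-6],0],
  [0.85,[0,0,-6],0],
  [0.85,[0,0,-6],0],
])

```text
time_s: 22.55
ee_pos: [0.4459, 0.1225, 0.032]
tool_rot: [[0.119, 0.993, 0.0], [0.993, -0.119, 0.0], [0.0, 0.0, -1.0]]
ft_force: [0.0, 0.2, 0.2]
finger_gap: 0.022
```

Run:
```python
from h import *
p,d=wpts("w19")
```

```text
22.55 [0.4459 0.1225 0.032 ] [0.04 0.15 0.24] 0.022
```

View pics/w19.png

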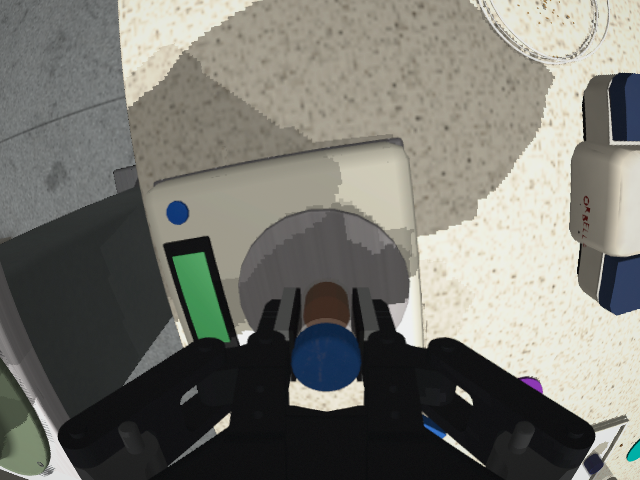

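move_arm([
  [0.85,[0,1,-1],0],
  [0.85,[0,1,-2],0],
  [0.85,[0,1,-3],0],
  [0.85,[0,1,-3],0],
  [0.85,[0,1,-3],0],
])

```text
time_s: 23.02
ee_pos: [0.4459, 0.1235, 0.0287]
tool_rot: [[0.119, 0.993, 0.0], [0.993, -0.119, 0.0], [0.0, 0.0, -1.0]]
ft_force: [-0.1, 0.8, 1.7]
finger_gap: 0.0216
```

move_arm([
  [0.7,[0,0,0],0],
  [0.65,[0,0,0],0],
  [0.6,[0,0,0],0],
  [0.5,[0,0,0],0],
  [0.4,[0,0,0],0],
  [0.3,[0,0,0],0],
  [0.3,[0,0,5],0],
  [0.3,[0,0,18],0],
  [0.3,[0,0,40],0],
  [0.3,[0,0,65],0],
])

```text
time_s: 23.85
ee_pos: [0.4449, 0.1234, 0.0941]
tool_rot: [[0.119, 0.993, -0.002], [0.993, -0.119, -0.0], [-0.001, -0.002, -1.0]]
ft_force: [0.5, -0.3, -0.2]
finger_gap: 0.0597
```

move_arm([
  [0.3,[0,-10,15],0],
  [0.3,[0,-28,25],0],
  [0.3,[0,-50,30],0],
  [0.3,[0,-50,30],0],
])

```text
time_s: 24.18
ee_pos: [0.4461, 0.0699, 0.1249]
tool_rot: [[0.123, 0.992, 0.001], [0.992, -0.123, -0.002], [-0.001, 0.001, -1.0]]
ft_force: [1.0, -0.8, 0.3]
finger_gap: 0.0597
```

Run:
```python
from h import *
p,d=wpts("w20")
o=np.load("w20.npz")
p,d=imaging.snapshot("scene"); cv2.imwrite("pics/s20.png",cv2.resize(p[210:420,110:430,::-1],None,fx=2.4,fy=2.4))
```

```text
24.1833 [0.4461 0.0699 0.1249] [ 1.03 -0.81  0.31] 0.0597
```

View pics/w20.png

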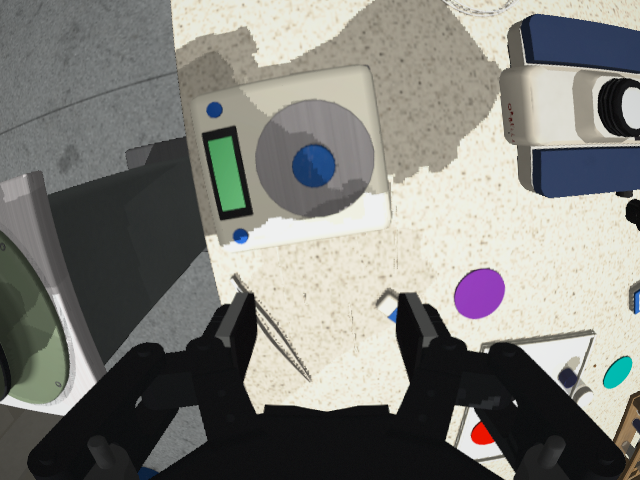

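View pics/s20.png

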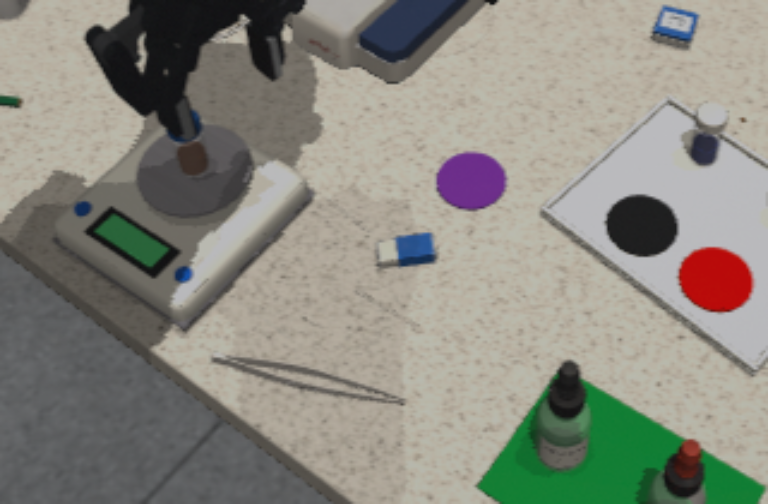

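move_arm([
  [0.3,[-1,-15,0],0],
  [0.3,[-2,-45,0],0],
  [0.3,[-2,-80,0],0],
  [0.3,[-2,-115,0],0],
  [0.3,[-2,-150,0],0],
  [0.3,[-2,-185,0],0],
  [0.3,[-2,-218,0],0],
  [0.3,[-2,-243,0],0],
  [0.3,[-2,-258,0],0],
  [0.3,[-2,-260,0],0],
], grip_force=25)

```text
time_s: 25.12
ee_pos: [0.4436, -0.1886, 0.1233]
tool_rot: [[0.122, 0.993, -0.001], [0.993, -0.122, -0.0], [-0.0, -0.0, -1.0]]
ft_force: [-0.7, -0.3, -0.1]
finger_gap: 0.0598
```

move_arm([
  [0.3,[0,0,0],0],
  [0.3,[0,0,0],0],
])

```text
time_s: 25.28
ee_pos: [0.444, -0.1851, 0.1235]
tool_rot: [[0.118, 0.993, -0.0], [0.993, -0.118, 0.001], [0.001, -0.0, -1.0]]
ft_force: [-0.0, 0.9, 0.4]
finger_gap: 0.0599
```

Run:
```python
from h import *
p,d=wpts("w21")
```

```text
25.2833 [ 0.444  -0.1851  0.1235] [-0.04  0.92  0.42] 0.0599
```

View pics/w21.png

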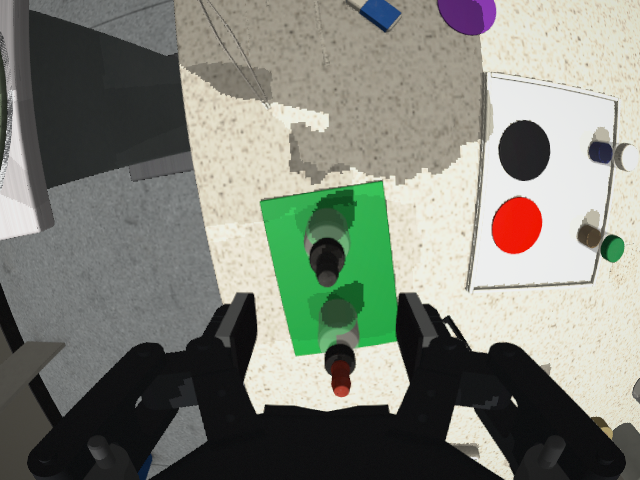

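move_arm([
  [0.3,[0,-4,-10],0],
  [0.3,[0,-4,-30],0],
  [0.3,[0,-4,-52],0],
  [0.3,[0,-4,-70],0],
  [0.3,[0,-4,-84],0],
  [0.3,[0,-4,-95],0],
  [0.3,[0,-4,-103],0],
  [0.3,[0,-4,-106],0],
  [0.3,[0,-4,-106],0],
  [0.3,[0,-4,-106],0],
])

```text
time_s: 26.17
ee_pos: [0.444, -0.1905, 0.018]
tool_rot: [[0.119, 0.993, 0.0], [0.993, -0.119, -0.0], [-0.0, 0.0, -1.0]]
ft_force: [0.3, -1.0, -0.2]
finger_gap: 0.0598
```

Run:
```python
from h import *
p,d=wpts("w22")
```

```text
26.1667 [ 0.444  -0.1905  0.018 ] [ 0.34 -0.98 -0.16] 0.0598
```

View pics/w22.png

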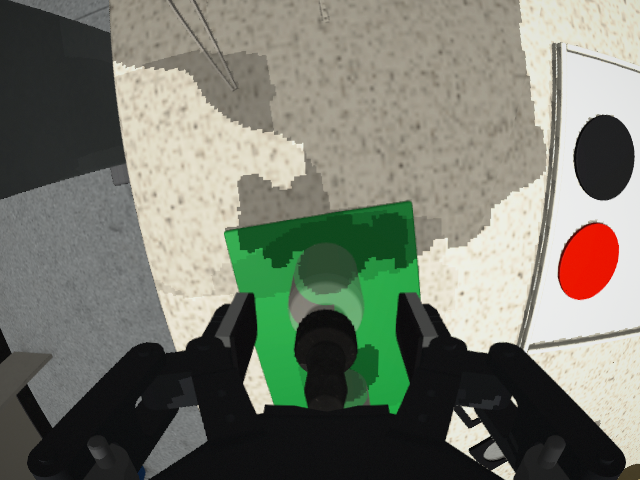

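move_arm([
  [0.3,[0,1,-5],0],
  [0.35,[0,1,-5],0],
  [0.45,[0,1,-5],0],
  [0.5,[0,1,-5],0],
  [0.55,[0,1,-5],0],
  [0.6,[0,1,-5],0],
  [0.7,[0,1,-5],0],
  [0.75,[0,1,-5],0],
  [0.75,[0,1,-5],0],
  [0.75,[0,1,-5],0],
], grip_force=25)

```text
time_s: 27.05
ee_pos: [0.4439, -0.1896, 0.0128]
tool_rot: [[0.119, 0.993, 0.0], [0.993, -0.119, -0.0], [-0.0, 0.0, -1.0]]
ft_force: [-0.3, -0.2, 5.4]
finger_gap: 0.0322
```

move_arm([
  [0.75,[0,0,3],0],
  [0.75,[0,0,8],0],
  [0.75,[0,0,15],0],
  [0.75,[0,0,25],0],
  [0.75,[0,0,38],0],
  [0.75,[0,0,50],0],
  [0.75,[0,0,62],0],
  [0.75,[0,0,70],0],
  [0.75,[0,0,70],0],
], grip_force=35)

```text
time_s: 27.8
ee_pos: [0.4445, -0.19, 0.0846]
tool_rot: [[0.12, 0.993, 0.002], [0.993, -0.12, -0.001], [-0.001, 0.002, -1.0]]
ft_force: [0.7, -0.2, -0.8]
finger_gap: 0.0322
```

move_arm([
  [0.75,[6,2,0],0],
  [0.75,[20,6,0],0],
  [0.75,[44,12,0],0],
  [0.75,[69,19,0],0],
  [0.75,[94,26,0],0],
  [0.75,[120,34,0],0],
  [0.75,[145,41,0],0],
  [0.75,[163,46,0],0],
  [0.75,[172,49,0],0],
  [0.75,[175,49,0],0],
])

```text
time_s: 28.63
ee_pos: [0.6196, -0.1391, 0.0816]
tool_rot: [[0.118, 0.993, -0.001], [0.993, -0.118, 0.001], [0.001, -0.001, -1.0]]
ft_force: [-0.7, 0.5, -0.8]
finger_gap: 0.0319
```

move_arm([
  [0.75,[0,0,-4],0],
  [0.75,[0,0,-15],0],
  [0.75,[0,0,-28],0],
  [0.75,[0,0,-40],0],
  [0.75,[0,0,-50],0],
  [0.75,[0,0,-55],0],
  [0.75,[0,0,-57],0],
  [0.75,[0,0,-57],0],
  [0.75,[0,0,-57],0],
])

```text
time_s: 29.38
ee_pos: [0.6189, -0.1405, 0.0259]
tool_rot: [[0.119, 0.993, 0.0], [0.993, -0.119, -0.0], [0.0, 0.0, -1.0]]
ft_force: [-0.4, 1.1, -0.6]
finger_gap: 0.0318
```

Run:
```python
from h import *
p,d=wpts("w23")
```

```text
29.3833 [ 0.6189 -0.1405  0.0259] [-0.38  1.08 -0.65] 0.0318
```

View pics/w23.png

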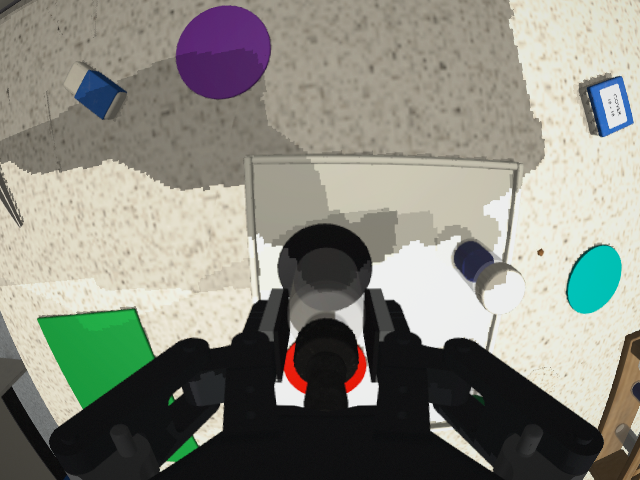

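Centred over the black coaster. I'll lower the last 9 mm and release.

move_arm([
  [0.75,[0,0,-3],0],
  [0.75,[0,0,-6],0],
  [0.75,[0,0,-8],0],
  [0.75,[0,0,-9],0],
  [0.75,[0,0,-9],0],
  [0.75,[0,0,-9],0],
])

```text
time_s: 29.93
ee_pos: [0.6187, -0.1406, 0.017]
tool_rot: [[0.119, 0.993, 0.0], [0.993, -0.119, -0.0], [-0.0, 0.0, -1.0]]
ft_force: [-1.5, 0.1, 6.3]
finger_gap: 0.0318
```

move_arm([
  [0.6,[0,0,0],0],
  [0.55,[0,0,0],0],
  [0.5,[0,0,0],0],
  [0.4,[0,0,0],0],
  [0.3,[0,0,0],0],
  [0.3,[0,0,0],0],
  [0.3,[0,0,5],0],
  [0.3,[0,0,20],0],
  [0.3,[0,0,45],0],
  [0.3,[0,0,75],0],
])

```text
time_s: 30.77
ee_pos: [0.6178, -0.1403, 0.0916]
tool_rot: [[0.119, 0.993, -0.002], [0.993, -0.119, 0.001], [0.0, -0.002, -1.0]]
ft_force: [0.4, -1.1, 0.3]
finger_gap: 0.06
```

move_arm([
  [0.3,[0,0,35],0],
  [0.3,[-15,-10,38],0],
  [0.3,[-40,-30,38],0],
  [0.3,[-70,-52,38],0],
  [0.3,[-100,-75,38],0],
  [0.3,[-130,-97,38],0],
  [0.3,[-155,-115,38],0],
  [0.3,[-168,-124,38],0],
  [0.3,[-174,-128,38],0],
  [0.3,[-174,-128,38],0],
])

```text
time_s: 31.6
ee_pos: [0.4438, -0.2695, 0.1301]
tool_rot: [[0.121, 0.993, -0.0], [0.993, -0.121, -0.001], [-0.001, 0.0, -1.0]]
ft_force: [1.2, -0.6, -0.1]
finger_gap: 0.0601
```

move_arm([
  [0.3,[0,0,0],0],
  [0.3,[0,0,0],0],
  [0.3,[0,0,0],0],
])

```text
time_s: 31.85
ee_pos: [0.4458, -0.2675, 0.1296]
tool_rot: [[0.118, 0.993, 0.0], [0.993, -0.118, 0.0], [0.0, 0.0, -1.0]]
ft_force: [-0.3, 0.9, -0.3]
finger_gap: 0.0598
```

Run:
```python
from h import *
p,d=wpts("w24")
```

```text
31.85 [ 0.4458 -0.2675  0.1296] [-0.29  0.87 -0.25] 0.0598
```

View pics/w24.png

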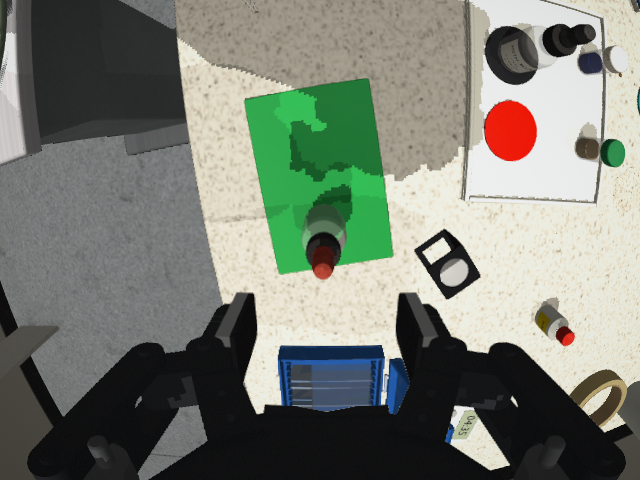

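move_arm([
  [0.3,[-2,-1,-10],0],
  [0.3,[-2,-1,-30],0],
  [0.3,[-2,-1,-54],0],
  [0.3,[-2,-1,-74],0],
  [0.3,[-2,-1,-89],0],
  [0.3,[-2,-1,-101],0],
  [0.3,[-2,-1,-109],0],
  [0.3,[-2,-1,-112],0],
  [0.3,[-2,-1,-112],0],
  [0.3,[-2,-1,-112],0],
])

```text
time_s: 32.73
ee_pos: [0.443, -0.2696, 0.0181]
tool_rot: [[0.119, 0.993, 0.0], [0.993, -0.119, -0.0], [-0.0, 0.0, -1.0]]
ft_force: [-0.7, 0.7, 0.1]
finger_gap: 0.0599
```

Run:
```python
from h import *
p,d=wpts("w25")
```

```text
32.7333 [ 0.443  -0.2696  0.0181] [-0.74  0.67  0.13] 0.0599
```

View pics/w25.png

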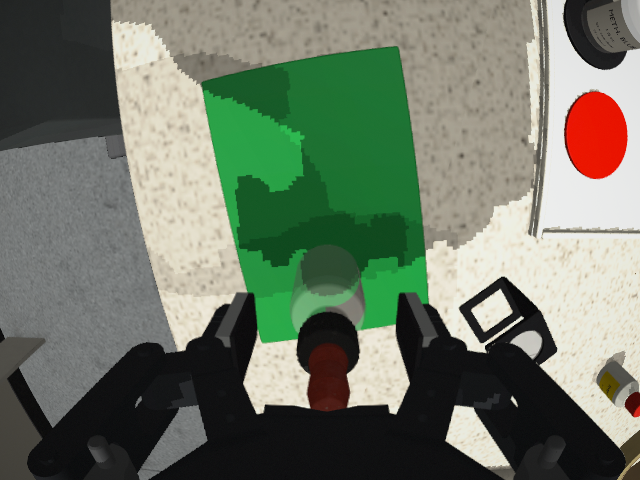

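move_arm([
  [0.3,[1,1,-5],0],
  [0.35,[1,1,-5],0],
  [0.45,[1,1,-5],0],
  [0.5,[1,1,-5],0],
  [0.55,[1,1,-5],0],
  [0.6,[1,1,-5],0],
  [0.7,[1,1,-5],0],
  [0.75,[1,1,-5],0],
  [0.75,[1,1,-5],0],
  [0.75,[1,1,-5],0],
], grip_force=25)

```text
time_s: 33.62
ee_pos: [0.4439, -0.2686, 0.0129]
tool_rot: [[0.119, 0.993, 0.0], [0.993, -0.119, -0.0], [-0.0, 0.0, -1.0]]
ft_force: [-0.4, 1.2, 5.3]
finger_gap: 0.032
```

move_arm([
  [0.75,[0,0,3],0],
  [0.75,[0,0,8],0],
  [0.75,[0,0,15],0],
  [0.75,[0,0,25],0],
  [0.75,[0,0,38],0],
  [0.75,[0,0,50],0],
  [0.75,[0,0,62],0],
  [0.75,[0,0,70],0],
  [0.75,[0,0,70],0],
], grip_force=35)

```text
time_s: 34.37
ee_pos: [0.4445, -0.269, 0.0846]
tool_rot: [[0.12, 0.993, 0.002], [0.993, -0.12, -0.001], [-0.001, 0.002, -1.0]]
ft_force: [0.5, -1.5, -0.1]
finger_gap: 0.0319
```

move_arm([
  [0.75,[6,2,0],0],
  [0.75,[20,8,0],0],
  [0.75,[42,16,0],0],
  [0.75,[66,25,0],0],
  [0.75,[90,34,0],0],
  [0.75,[114,44,0],0],
  [0.75,[138,53,0],0],
  [0.75,[155,59,0],0],
  [0.75,[164,63,0],0],
  [0.75,[167,64,0],0],
])

```text
time_s: 35.2
ee_pos: [0.6122, -0.2024, 0.0817]
tool_rot: [[0.117, 0.993, -0.0], [0.993, -0.117, 0.001], [0.001, -0.001, -1.0]]
ft_force: [0.1, 0.7, -1.2]
finger_gap: 0.032
```

move_arm([
  [0.75,[0,0,-4],0],
  [0.75,[0,0,-15],0],
  [0.75,[0,0,-28],0],
  [0.75,[0,0,-40],0],
  [0.75,[0,0,-50],0],
  [0.75,[0,0,-55],0],
  [0.75,[0,0,-57],0],
  [0.75,[0,0,-57],0],
  [0.75,[0,0,-57],0],
])

```text
time_s: 35.95
ee_pos: [0.6109, -0.2046, 0.0259]
tool_rot: [[0.119, 0.993, 0.0], [0.993, -0.119, -0.0], [-0.0, 0.0, -1.0]]
ft_force: [-0.3, 0.9, -0.4]
finger_gap: 0.032
```

Run:
```python
from h import *
p,d=wpts("w26")
```

```text
35.95 [ 0.6109 -0.2046  0.0259] [-0.31  0.91 -0.43] 0.032
```

View pics/w26.png

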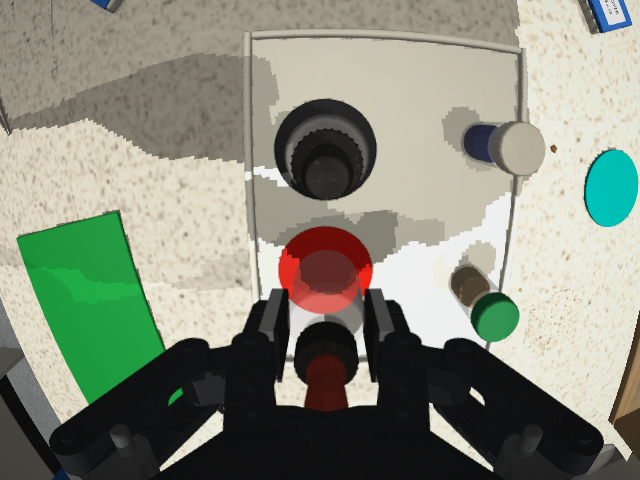

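move_arm([
  [0.75,[0,0,-3],0],
  [0.75,[0,0,-6],0],
  [0.75,[0,0,-8],0],
  [0.75,[0,0,-9],0],
  [0.75,[0,0,-9],0],
  [0.75,[0,0,-9],0],
])

```text
time_s: 36.5
ee_pos: [0.6107, -0.2046, 0.0169]
tool_rot: [[0.119, 0.993, -0.0], [0.993, -0.119, -0.0], [-0.0, -0.0, -1.0]]
ft_force: [-2.3, 0.2, 6.9]
finger_gap: 0.0319
```

move_arm([
  [0.6,[0,0,0],0],
  [0.55,[0,0,0],0],
  [0.5,[0,0,0],0],
  [0.4,[0,0,0],0],
  [0.3,[0,0,0],0],
  [0.3,[0,0,0],0],
  [0.3,[0,0,5],0],
  [0.3,[0,0,20],0],
  [0.3,[0,0,45],0],
  [0.3,[0,0,75],0],
])

```text
time_s: 37.33
ee_pos: [0.6101, -0.2042, 0.0926]
tool_rot: [[0.119, 0.993, -0.002], [0.993, -0.119, 0.001], [0.0, -0.002, -1.0]]
ft_force: [0.2, -0.8, 0.9]
finger_gap: 0.0596
```

move_arm([
  [0.3,[0,0,35],0],
  [0.3,[-10,-12,60],0],
  [0.3,[-30,-30,80],0],
  [0.3,[-50,-55,90],0],
  [0.3,[-70,-80,90],0],
  [0.3,[-90,-100,90],0],
  [0.3,[-100,-110,90],0],
  [0.3,[-100,-110,90],0],
  [0.3,[-100,-110,90],0],
  [0.3,[-100,-110,90],0],
])

```text
time_s: 38.17
ee_pos: [0.5116, -0.3135, 0.1823]
tool_rot: [[0.118, 0.993, 0.001], [0.993, -0.118, 0.0], [0.0, 0.001, -1.0]]
ft_force: [0.2, 0.2, -0.7]
finger_gap: 0.0597
```

Run:
```python
from h import *
p,d=wpts("w27")
p,d=imaging.snapshot("scene"); cv2.imwrite("pics/s27.png",p[:,:,::-1])
p,d=imaging.snapshot("top"); cv2.imwrite("pics/t27.png",cv2.resize(p[180:370,210:450,::-1],None,fx=3,fy=3,interpolation=cv2.INTER_CUBIC))
```

```text
38.1667 [ 0.5116 -0.3135  0.1823] [ 0.19  0.23 -0.71] 0.0597
```

View pics/w27.png

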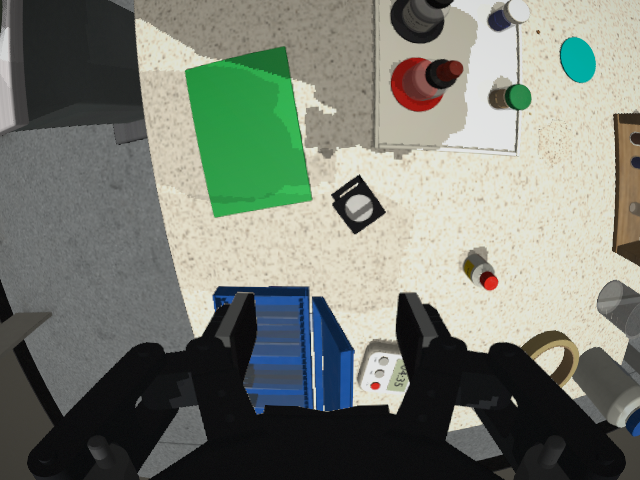

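View pics/s27.png

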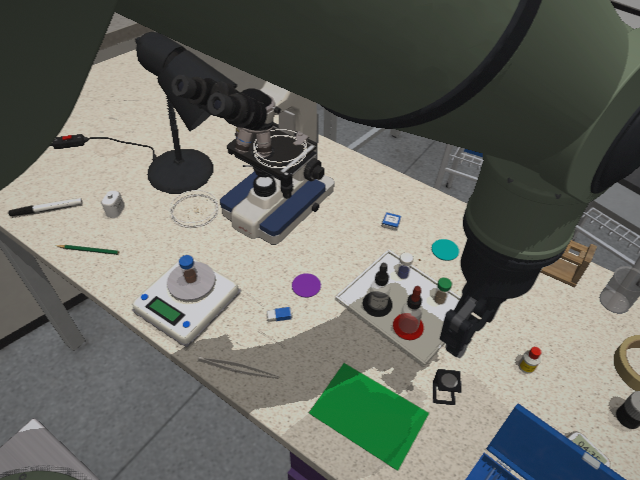

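View pics/t27.png

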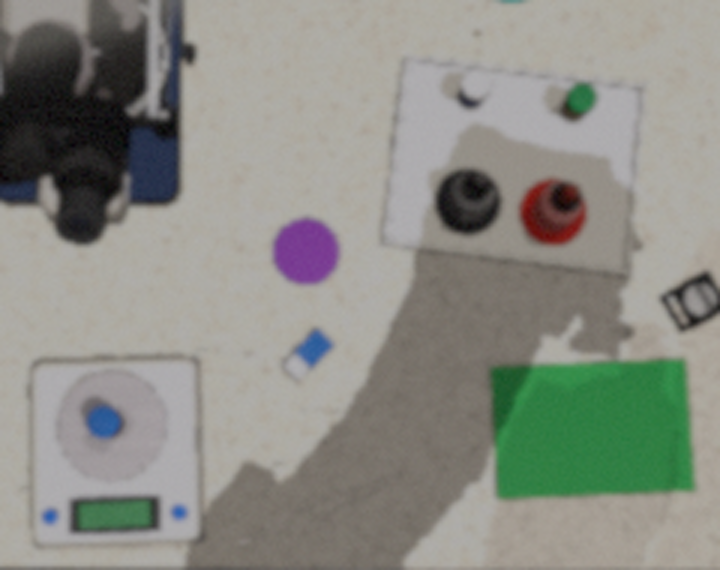

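Run:
```python
from h import *
print("vial cap",ray("top",210+104/3,180+421/3,.098).round(4),"pan",ray("top",210+111/3,180+425/3,.048).round(4))
print("scene cap",ray("scene",186.5,262,.098).round(4), "redbulb",ray("scene",417,289,.113).round(4),"blk",ray("scene",383,267,.113).round(4))
print("top red",ray("top",210+567/3,180+193/3,.112).round(4),"blk",ray("top",210+477/3,180+186/3,.112).round(4))
o=np.load("w20.npz");print("wrist vial cap",wray(313.5,166,.098,o["pos"],o["R"]).round(4),"pan",wray(315,158.5,.048,o["pos"],o["R"]).round(4))
print(ticket.sign_off())
```

```text
vial cap [0.4454 0.1234 0.098 ] pan [0.4439 0.1238 0.048 ]
scene cap [0.4422 0.1177 0.098 ] redbulb [ 0.605  -0.2082  0.113 ] blk [ 0.6105 -0.1447  0.113 ]
top red [ 0.6069 -0.2022  0.112 ] blk [ 0.6115 -0.1383  0.112 ]
wrist vial cap [0.4468 0.1258 0.098 ] pan [0.4462 0.1254 0.048 ]
the job is handed in; nothing more can be done
None
```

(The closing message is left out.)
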